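# Release the kiln's latched stop button with its key

### The job

The kiln's red stop button has been pushed and is latched in. Take the blue key from the wooden rack, push it fully home in the lock in the middle of the red button and turn it clockwise until the button springs out; then turn it back to where it comes out, withdraw it without forcing it, and hang it back in its slot in the rack, leaving the pots and the jar alone.

Things in the scene. Friction and masses are not known exactly. Their poses are not given: they have to be found in the camera images.
- key: Key, 62 mm long, about 35 g, standing shank down in the rack's middle slot at the start. Origin on its axis, under its collar (18 mm disc, 0 to 4 mm up); z runs along the axis from shank to bow, x along the bow's width. The steel shank below is round, 8 mm across, down to -21 mm, tapering to a 3 mm nose at -26 mm. Half-turn symmetric: fits either way round.
- key_bow (a point): Middle of the key's dark blue plastic bow, the place to grip, on the key's axis 24 mm above the key's origin; axes as the key's. The bow is a slab 26 mm wide (x), 10 mm thick (y), and reaches from 4 to 36 mm above the key's origin.
- key_bit (a point): Middle of the key's cross bit, on its axis, 7.5 mm below the key's origin; axes as the key's. The bit is a steel bar through the shank, 18 mm long (x) and 4 mm thick (y), from -6 to -9 mm, with a blunt underside, chamfered to 17.2 by 3.2 mm at -10 mm.
- keyway (a point): Centre of the keyhole's mouth in the flat steel face of the red stop button (44 mm across) while latched in, 24 mm off the panel. Panel axes: z = lock axis, outwards; x up the slope; y level. Opening in the fixed 4 mm face plate: slot 22 by 5.6 mm with a 9.6 mm square window in its middle. The button sits twisted in its hole by up to 29 degrees either way, so the slot runs only roughly along x.
- lock_core (a point): On the lock axis 16 mm below keyway, same axes. The brass cylinder behind the plate has the same slot and window, 28 mm deep from the face, in line with the opening at the start. Home: collar on the face. From there the key turns clockwise seen from outside (0.05 N m) to a stop at about 95 degrees. Once turned, its bit is caught behind the plate: it lifts only 2 mm until turned back within 5 degrees of where it went in.
- stop_button (a joint): Travel of the red button out of the panel, m: 0 latched in, 0.008 fully out. The lock lets it go at 70 to 90 degrees of key turn; a spring then drives it, and the key in it, 8 mm out along keyway's z with 7 to 10 N, if whatever holds the key goes along with it. Once out it stays out; leaned on so that it goes back in by over 1 mm, it binds the key's turning.
- station: Kiln control station: fixed grey steel desk enclosure, 230 mm wide (y), 152 mm deep (x), 58 mm high in front, 146 mm behind. Its light panel slopes at 30 degrees and faces its own -x, away from the robot, so the lock axis is 30 degrees off vertical. Origin on the table below where the lock axis meets the panel (98 mm up). Nothing on the panel but the stop button is over 10 mm high.
- rack_slot (a point): Middle of the mouth of the key's slot in the top of the fixed wooden rack (84 mm in x, 180 mm in y, top 46 mm above the table). z up; the slot runs along x: 40 mm long, 11 mm wide (y), 34 mm deep. The hanging key rests on its collar, origin at this height, bow's width along the slot. Ribs stand in the rack's ends, 72 mm or more from the slot in y, up to 92 mm above the table.
- ware_board: Fixed board, 140 mm (x) by 200 mm (y), 12 mm thick, carrying the mug and the bowl. Origin under its centre.
- mug: Bystander: cream mug on the ware board, 72 mm across, 75 mm tall, with a handle. Origin under its centre.
- bowl: Bystander: brown clay bowl on the ware board, 90 mm across, 50 mm tall. Origin under its centre.
- glaze_jar: Bystander: blue-grey glaze jar with a black cap, 60 mm across, 70 mm tall, on the table in front of the station's panel. Origin under its centre.
There are look-alikes about, which are no part of the job. What is shaped like the part that bears rack_slot but black or purple is not meant.

How it is judged:
On the way, in this order (a step that is already met when the one before it is completed fails the run):
1. the key is fully home in the lock (distance between key and keyway below 0.005 m and angle between the z axis of key and the z axis of keyway, either way round below 0.15 rad), for 0.1 s.
2. turned by the key, the stop button has sprung out, the key still in it (value of joint stop_button above 0.0065 m and distance between key and keyway below 0.014 m), for 0.1 s.
3. the key is withdrawn from the lock, the button still out (distance between key and keyway above 0.045 m and value of joint stop_button above 0.0065 m), for 0.1 s.
At the end, for the whole second after the job is handed in: The stop button is out (at least 6.5 mm), the key hangs at rest in its slot: collar on the rack's top within 3 mm, within 15 mm along and 5 mm across the slot, upright within 0.15 rad; mug, bowl and jar are within 20 mm of where they stood (value of joint stop_button above 0.0065 m and x of key in the frame of rack_slot between -0.015 and 0.015 m and y of key in the frame of rack_slot between -0.005 and 0.005 m and z of key in the frame of rack_slot between -0.003 and 0.003 m and angle between key's own z axis and vertical below 0.15 rad and linear speed of key below 0.02 m/s and distance of each of mug, bowl, glaze_jar from where it was at the start of the episode below 0.02 m); the robot touches nothing.
It fails at once if the key is forced in the lock (more than 80 N between key and button) (contact force between key and stop_button above 80 N).
It fails at once if the mug is pushed away or tipped (distance of mug from where it was at the start of the episode above 0.02 m or angle between mug's own z axis and vertical above 0.3 rad).
It fails at once if the bowl is pushed away or tipped (distance of bowl from where it was at the start of the episode above 0.02 m or angle between bowl's own z axis and vertical above 0.3 rad).
It fails at once if the glaze jar is pushed away or tipped (distance of glaze_jar from where it was at the start of the episode above 0.02 m or angle between glaze_jar's own z axis and vertical above 0.3 rad).
It also fails if it takes over 69 s, if anything falls off the work surface, if the arm or the gripper's body presses on something with over 40 N, if the wrist force passes 120 N, or if a joint passes its speed limit or range.

### The arm

A 6-joint arm with a two-finger parallel gripper is mounted at the origin on the work surface. World frame = base frame: x ahead of the robot, y to its left, z up, the work surface at z = 0. Lengths are in m, angles in rad, forces in N, time in s.
With the tool pointing down it reaches from about 0.275 to 0.75 m from the base axis. Payload 10.2 kg.
Tool frame: the origin (TCP) lies at the very end of the fingers, on their centre line; the grasp point (between the pads) lies r.hold_point_z behind it (r.hold_point_z is the distance from the TCP to the grasp point, in m); x points along the fingers, z is the direction in which the jaws open and shut, and the axes are right-handed (so a half turn about x gives the same grasp; the last joint's range is limited). The gripper opens to 88 mm and grips with 3 to 60 N. Pads are 18 mm wide; open, the fingers measure 123 mm over their backs; the gripper's body (75 mm by 187 mm) begins 45 mm behind the grasp point.
Start: joints at [1.004, 0.313, 1.498, -0, 1.331, -0.223], TCP at [0.177, 0.494, 0.2] pointing down, gripper open.
Joint ranges: [-2.94, 2.94], [-0.97, 2.17], [0.19, 2.56], [-1.23, 4.37], [0.02, 3.11], [-2.88, 2.88]. Speed limits (rad/s): [2.39, 2.39, 3.01, 3.14, 3.14, 3.14].

### API

Orientations are given as a 3x3 rotation matrix whose columns are the frame's x, y, z axes.
In Python, from workcell import r gives the robot as it stands.
- The arm moves only by the tool apply_moves, never from a script. Its argument "targets" is text: rows parted by semicolons, each of 5 numbers parted by spaces: the shift along the tool's x, y, z in mm, then the turn about the tool's x in rad, then the finger opening in mm, from 0 to 88.1. A call has 1 to 20 rows; each row is the pose to reach, as a shift and turn from the pose commanded when the call began, along the tool's axes at that moment; what a row does not reach only later rows make up. A row lasts 1/8 s, in which the tool goes at most 62.5 mm and 10.7 degrees, less where a joint would pass 70% of its speed; a pose out of reach is approached as far as the arm can. A call with a gripper value outside its range is refused whole. The fingers move at their own pace and stop on an object; "force" is the grip in N (left out, the last holds). Time passes only in rows, so rows that repeat a pose let the fingers close. It gives the time, the measured TCP pose, the force and the opening at its end, in the units of the state.
- r.get_obs(): the state, without advancing time (a new reading comes with each control period).
- r.snapshot(name): name is "scene" or "top"; returns (picture, depth): 480x640x3 uint8, blue, green, red; 480x640 float32, m along the optical axis (not along the pixel's ray), 0 where there is no reading.
- r.get_calibration(name): a dict with "mtx" (3x3 intrinsics, pixels), "D" ([k1, k2, p1, p2, k3] as OpenCV has them; the pictures are not rectified), "origin" and "attitude" of the camera in the world. Camera axes: x right, y down, z forward; pixel columns grow to the right and rows downward; lengths in m; the calibration is good to about 2 mm. A picture is of the moment at which its call begins. get_calibration takes no time and is no camera call.
- r.hand_in(): hands the job in, once; it reports no verdict.
Trained networks look in the newest picture that a camera, given by its name, has taken for a name from the list of things; names that differ only in an ending like _2 or _b are one class to them, and where a whole thing is asked for, a point or a joint stands for the part that bears it (a point fixed in the world has none). Each returns a list of dicts, best first, with "score" (0 to 1); they miss things now and then, are a little off and sometimes report something else, mostly with a low value. They report only what shows in the picture. A call takes as long as a camera call. They do not tell look-alikes from the thing itself.
- r.recognise(camera, name): "position" ([x, y, z] in m, in the coordinates of the camera as it stood for that picture, good to about 4 mm: the middle of the surface that is visible of it).
The state is a dict: "clock": time; "joints": joint angles; "joint_velocities": joint speeds; "joint_efforts": joint torques, N m; "position": TCP position; "eef_rot": TCP orientation; "ft_force": force on the tool from outside, world axes, zero at the start; "torque": the same for the moment, N m; "gripper_width": finger opening in m.
Only numpy, scipy, OpenCV 4.12 (cv2) and the standard library are available. Lean on these libraries where they do the work, as an engineer would, in place of code of your own. Each camera call takes 0.05 s, during which the arm holds its last target.

## Working session

There is one attempt and no reset: what is moved stays moved. The work goes in short steps, Python scripts to look and compute and a tool call to move; the robot and the scene stay as the last step left them, time stands still between calls to the robot, and variables do not carry over. Pictures are saved under pics/ and viewed, and the job is handed in when it is done.

Besides the shell and the picture viewer there is one more tool, called after "Emit:" by a JSON object that holds its "op" and its "data". apply_moves: Moves the arm, as the interface text tells. Its arguments: {"type":"object","properties":{"targets":{"type":"string"},"force":{"type":"number"}},"required":["targets"]}

```bash
ls; mkdir -p pics
cat > h.py <<'E'
from workcell import r
import numpy as np, cv2
def cal(n):
    c=r.get_calibration(n); return np.array(c["mtx"]),np.array(c["D"],float),np.array(c["origin"]),np.array(c["attitude"])
def snap(n,f):
    im,d=r.snapshot(n); cv2.imwrite(f"pics/{f}.png",im); np.save(f"pics/{f}.npy",d); return im,d
def world(n,px,d):
    K,D,o,R=cal(n); px=np.asarray(px,float).reshape(-1,1,2)
    u=cv2.undistortPoints(px,K,D).reshape(-1,2); d=np.asarray(d).reshape(-1,1)
    return (np.hstack([u,np.ones((len(u),1))])*d)@R.T+o
def onplane(n,px,p0,nn):
    K,D,o,R=cal(n); px=np.asarray(px,float).reshape(-1,1,2)
    u=cv2.undistortPoints(px,K,D).reshape(-1,2); v=np.hstack([u,np.ones((len(u),1))])@R.T
    t=((np.asarray(p0)-o)@nn)/(v@nn); return o+v*t[:,None]
def proj(n,P):
    K,D,o,R=cal(n); Pc=(np.asarray(P,float).reshape(-1,3)-o)@R
    return cv2.projectPoints(Pc.reshape(-1,1,3),np.zeros(3),np.zeros(3),K,D)[0].reshape(-1,2)
E
python3 - <<'E'
from h import *
np.set_printoptions(precision=4,suppress=True)
for n in("scene","top"):
    snap(n,n+"0"); K,D,o,R=cal(n); print(n,K,D,o,R)
o=r.get_obs();print(o);print(r.hold_point_z)
E
```

```text
pics
scene [[607.5828   0.     318.0097]
 [  0.     607.5828 239.9155]
 [  0.       0.       1.    ]] [-0.1252  0.      0.      0.      0.    ] [1.7062 0.2341 0.9955] [[-0.2563  0.5615 -0.7868]
 [ 0.9664  0.1311 -0.2211]
 [-0.021  -0.817  -0.5762]]
top [[455.4978   0.     320.4718]
 [  0.     455.4978 238.0253]
 [  0.       0.       1.    ]] [-0.119  0.     0.     0.     0.   ] [ 0.3267 -0.1108  1.1469] [[ 0.024  -0.9859  0.1659]
 [-0.9997 -0.0237  0.0037]
 [ 0.0002 -0.1659 -0.9861]]
{'clock': 0.1, 'joints': array([ 1.0036,  0.3134,  1.4983, -0.    ,  1.331 , -0.2234]), 'joint_velocities': array([ 0.0008, -0.0022, -0.0025, -0.0016,  0.0011, -0.0013]), 'joint_efforts': array([  0.0015, -40.2814, -25.2649,   0.0695,   0.0342,  -0.    ]), 'position': array([0.1768, 0.494 , 0.1992]), 'eef_rot': array([[-0.0006, -0.9415,  0.3371],
       [-0.001 ,  0.3371,  0.9415],
       [-1.    ,  0.0002, -0.0011]]), 'ft_force': array([0.4132, 0.4666, 0.3936]), 'torque': array([-0.0084,  0.0189,  0.009 ]), 'gripper_width': 0.08835931856978306}
0.0187
```

View pics/scene0.png

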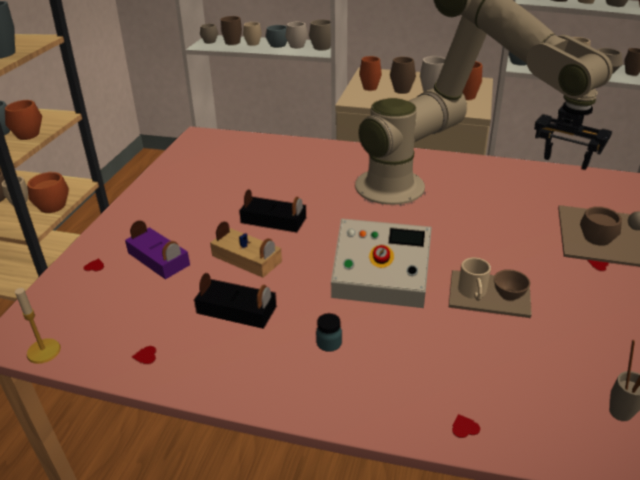

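View pics/top0.png

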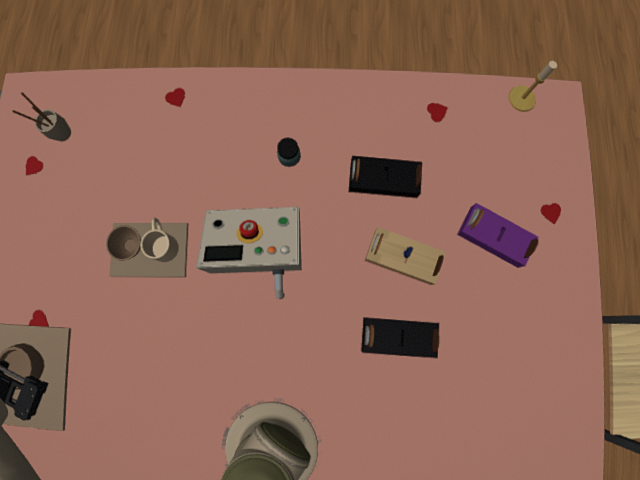

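The pictures show the wooden rack with the blue key at top (408,253) and the red button at top (249,230). I'll zoom in on both and measure.

Run:
```python
from h import *
np.set_printoptions(precision=4,suppress=True)
t=cv2.imread("pics/top0.png"); s=cv2.imread("pics/scene0.png")
def z(im,x,y,w,h,k): return cv2.resize(im[y:y+h,x:x+w],None,fx=k,fy=k,interpolation=cv2.INTER_CUBIC)
a=z(t,215,205,66,50,6); b=z(t,360,222,90,66,4.4)
c=z(s,350,232,66,50,6); d=z(s,205,220,90,66,4.4)
A=np.zeros((600,800,3),np.uint8)
for im,(x,y) in zip((a,b,c,d),((0,0),(400,0),(0,300),(400,300))):
    A[y:y+im.shape[0],x:x+im.shape[1]]=im[:600-y,:800-x]
cv2.imwrite("pics/z0.png",A)
D=np.load("pics/top0.npy")
for n in("key","key_bow","rack_slot","keyway","stop_button","station","mug","bowl","glaze_jar","ware_board"):
    for cam in("top","scene"):
        K,_,o,R=cal(cam)
        try:
            print(n,cam,[(np.round(R@np.array(q["position"])+o,4),round(q["score"],2)) for q in r.recognise(cam,n)])
        except Exception as e: print(n,cam,e)
print(world("top",[[249,230],[408,253]],[D[230,249],D[253,408]]))
```

```text
key top [(array([ 0.4802, -0.3155,  0.0793]), 0.64), (array([0.4448, 0.315 , 0.0109]), 0.32)]
key scene [(array([ 0.4816, -0.3149,  0.0677]), 0.55)]
key_bow top [(array([ 0.4781, -0.3181,  0.0831]), 0.49)]
key_bow scene [(array([ 0.4833, -0.3182,  0.0701]), 0.53)]
rack_slot top [(array([ 0.6722, -0.2698,  0.0514]), 0.96), (array([ 0.2762, -0.306 ,  0.0443]), 0.87), (array([ 0.4701, -0.3199,  0.0485]), 0.76), (array([ 0.5314, -0.5526,  0.0472]), 0.65)]
rack_slot scene [(array([ 0.3078, -0.2935,  0.0494]), 0.9), (array([ 0.4971, -0.3058,  0.0479]), 0.73), (array([ 0.559 , -0.5469,  0.0461]), 0.61), (array([ 0.7016, -0.2617,  0.0465]), 0.56)]
keyway top [(array([0.4858, 0.2962, 0.0508]), 0.67), (array([0.4896, 0.0496, 0.1087]), 0.35)]
keyway scene [(array([0.5331, 0.0602, 0.0906]), 0.87)]
stop_button top [(array([0.5184, 0.0614, 0.1226]), 0.76)]
stop_button scene [(array([0.524 , 0.0653, 0.1179]), 0.48)]
station top [(array([0.4891, 0.0534, 0.1065]), 0.67)]
station scene [(array([0.5365, 0.0663, 0.0903]), 0.62)]
mug top [(array([0.4863, 0.2942, 0.0528]), 0.96)]
mug scene [(array([0.5087, 0.291 , 0.061 ]), 0.84)]
bowl top [(array([0.4894, 0.3943, 0.0407]), 0.59), (array([ 0.7251, -0.0199,  0.0751]), 0.39)]
bowl scene [(array([0.4683, 0.3837, 0.0465]), 0.69)]
glaze_jar top [(array([ 0.7245, -0.0176,  0.0753]), 0.56)]
glaze_jar scene [(array([ 0.7565, -0.0103,  0.0439]), 0.55)]
ware_board top [(array([0.4465, 0.3153, 0.0133]), 0.7)]
ware_board scene [(array([0.5255, 0.3374, 0.0141]), 0.74)]
[[ 0.5127  0.0564  0.1284]
 [ 0.4743 -0.3141  0.0861]]
```

View pics/z0.png

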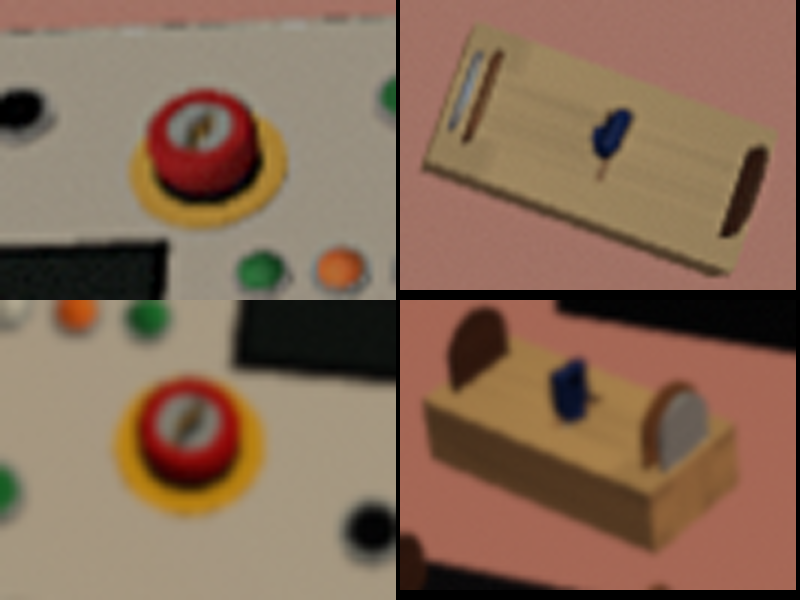

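Emit:
{"op": "apply_moves", "data": {"targets": "-60 0 50 0 88; -100 0 100 0 88; -100 0 160 0 88; -100 0 220 0 88; -100 0 280 0 88; -100 0 340 0 88; -100 0 400 0 88; -100 0 400 0 88"}}

```text
clock: 2.1
position: [0.2627, 0.7333, 0.2508]
eef_rot: [[0.014, -0.941, 0.337], [0.037, 0.337, 0.941], [-0.999, -0.0, 0.039]]
ft_force: [-0.0, -0.3, 0.5]
gripper_width: 0.0879
```

Run:
```python
from h import *
np.set_printoptions(precision=4,suppress=True)
o=r.get_obs()
for k in("clock","joints","position","eef_rot"):print(k,o[k])
print([x for x in dir(r) if x[0]!='_'])
```

```text
clock 2.1
joints [ 1.0748  1.0182  0.1869  0.006   1.8975 -0.1502]
position [0.2627 0.7333 0.2508]
eef_rot [[ 0.0136 -0.9415  0.3368]
 [ 0.037   0.337   0.9408]
 [-0.9992 -0.0003  0.0394]]
['IKError', 'get_calibration', 'get_obs', 'hand_in', 'hold_point_z', 'recognise', 'snapshot']
```

Emit:
{"op": "apply_moves", "data": {"targets": "0 0 -60 0 88; 0 0 -120 0 88; 0 0 -120 0 88"}}

```text
clock: 2.48
position: [0.2227, 0.6209, 0.2481]
eef_rot: [[0.015, -0.941, 0.337], [0.04, 0.337, 0.941], [-0.999, -0.001, 0.043]]
ft_force: [1.0, 1.0, 0.5]
gripper_width: 0.088
```

Run:
```python
from h import *
np.set_printoptions(precision=4,suppress=True)
o=r.get_obs()
for k in("clock","joints","position","eef_rot"):print(k,o[k])
```

```text
clock 2.475
joints [ 1.0463  0.5759  0.984   0.0066  1.5397 -0.1807]
position [0.2227 0.6209 0.2481]
eef_rot [[ 0.0153 -0.9414  0.3368]
 [ 0.0397  0.3372  0.9406]
 [-0.9991 -0.001   0.0425]]
```

Run:
```python
from h import *
from scipy.optimize import least_squares
q=np.array([[.3134,1.8117,3.1427],[1.0182,1.2051,3.1026],[.5759,1.5599,3.0996]])
P=np.array([[.1768,.494,.1992],[.2627,.7333,.2508],[.2227,.6209,.2481]]);j1=[1.0036,1.0748,1.0463]
def f(p):
    a,b,h,L,d=p;e=[]
    for (u,v,w),X,j in zip(q,P,j1):
        rr=a*np.sin(u)+b*np.sin(v)+L*np.sin(w); z=h+a*np.cos(u)+b*np.cos(v)+L*np.cos(w)
        e+=[rr*np.cos(j)-d*np.sin(j)-X[0],rr*np.sin(j)+d*np.cos(j)-X[1],z-X[2]]
    return e
s=least_squares(f,[.4,.4,.15,.25,.1]);print(s.x,np.abs(s.fun).max())
# point behind robot: scene depth
d=np.load("pics/scene0.npy")
for px in[(415,90),(415,110),(260,35),(260,70),(380,150),(300,150),(480,150),(560,160)]:
    print(px,d[px[1],px[0]],world("scene",[px],[d[px[1],px[0]]]))
```

```text
[0.4411607  0.38969979 0.48231172 0.60723332 0.11746831] 0.006250712581939655
(415, 90) 2.7570708 [[-0.96334236 -0.03574823 -0.04052713]]
(415, 110) 1.7889462 [[0.00806346 0.06636    0.27400807]]
(260, 35) 2.7884064 [[-0.95495895 -0.76929438  0.17516048]]
(260, 70) 3.4274228 [[-1.44996837 -0.97079456 -0.18056985]]
(380, 150) 1.7885907 [[ 0.10275824 -0.01922036  0.1781719 ]]
(300, 150) 2.1938949 [[-0.18606281 -0.35679568 -0.00128321]]
(480, 150) 2.5478156 [[-0.68884442  0.28498763 -0.1752754 ]]
(560, 160) 3.2657018 [[-1.45129299  0.74088328 -0.55500413]]
```

Emit:
{"op": "apply_moves", "data": {"targets": "-15 -33 -47 0 88; -30 -66 -94 0 88; -44 -98 -141 0 88; -59 -131 -188 0 88; -73 -164 -235 0 88; -88 -197 -283 0 88; -103 -230 -330 0 88; -117 -262 -377 0 88; -132 -295 -424 0 88; -147 -328 -471 0 88; -161 -360 -518 0 88; -176 -393 -565 0 88; -176 -393 -565 0 88"}}

```text
clock: 4.1
position: [0.4007, -0.051, 0.4022]
eef_rot: [[0.016, -0.94, 0.342], [0.033, 0.342, 0.939], [-0.999, -0.004, 0.037]]
ft_force: [-0.2, 0.3, 0.7]
gripper_width: 0.0876
```

```bash
cat > st.py <<'E'
from h import *
np.set_printoptions(precision=4,suppress=True)
o=r.get_obs()
for k in("clock","joints","position","eef_rot"):print(k,o[k])
E
python3 st.py
```

```text
clock 4.1
joints [-0.4463 -0.0296  1.3799  0.0379  1.7909 -1.6599]
position [ 0.4007 -0.051   0.4022]
eef_rot [[ 0.0162 -0.9397  0.3416]
 [ 0.0332  0.342   0.9391]
 [-0.9993 -0.0038  0.0368]]
```

Emit:
{"op": "apply_moves", "data": {"targets": "0 47 -17 0 88; 0 94 -34 0 88; 0 141 -51 0 88; 0 188 -68 0 88; 0 225 -82 0 88; 0 225 -82 0 88"}}

```text
clock: 4.85
position: [0.1599, -0.0491, 0.3982]
eef_rot: [[0.015, -0.94, 0.342], [0.03, 0.342, 0.939], [-0.999, -0.004, 0.033]]
ft_force: [0.2, -0.7, -0.5]
gripper_width: 0.088
```

```bash
python3 st.py
```

```text
clock 4.85
joints [-1.132  -0.6327  1.775   0.0295  2.0195 -2.3408]
position [ 0.1599 -0.0491  0.3982]
eef_rot [[ 0.0155 -0.9395  0.3422]
 [ 0.0297  0.3425  0.9391]
 [-0.9994 -0.0043  0.0332]]
```

Run:
```python
from h import *
np.set_printoptions(precision=4,suppress=True)
for cam in("top","scene"):
    im=cv2.imread(f"pics/{cam}0.png");D=np.load(f"pics/{cam}0.npy")
    v,u=np.mgrid[0:480,0:640]; P=world(cam,np.stack([u.ravel(),v.ravel()],1),D.ravel()).reshape(480,640,3)
    ok=D>0
    # table height check
    m=ok&(np.abs(P[...,0]-.6)<.05)&(np.abs(P[...,1]+.12)<.05); print(cam,"table z",np.median(P[m][:,2]),P[m][:,2].std())
    m=ok&(np.hypot(P[...,0]-.475,P[...,1]+.315)<.12)&(np.abs(P[...,2]-.046)<.006)
    q=P[m]; print("rack n",m.sum(),np.median(q[:,2]),cv2.minAreaRect(q[:,:2].astype(np.float32)*1000))
    m=ok&(np.abs(P[...,0]-.475)<.04)&(np.abs(P[...,1]+.315)<.04)&(P[...,2]>.056)
    q=P[m]; print("key pts",m.sum(),q.mean(0),q.max(0),q.min(0)); 
    hsv=cv2.cvtColor(im,cv2.COLOR_BGR2HSV)
    # panel
    m=ok&(np.abs(P[...,0]-.50)<.06)&(np.abs(P[...,1]-.06)<.1)&(P[...,2]>.05)&(hsv[...,1]<70)&(hsv[...,2]>80)
    q=P[m]; 
    for _ in range(6):
        c=q.mean(0);n=np.linalg.svd(q-c,full_matrices=False)[2][2]; n*=np.sign(n[2]); e=(q-c)@n; q=q[np.abs(e)<max(.002,2*np.std(e))] if _<5 else q
    print("panel n",n,"tilt",np.degrees(np.arccos(n[2])),"yaw",np.degrees(np.arctan2(n[1],n[0])),len(q),np.std(e),"z at x.515",c)
    hgt=(P-c)@n
    m=ok&(hgt>.018)&(hgt<.030)&(np.hypot(P[...,0]-.52,P[...,1]-.06)<.04); q=P[m]
    print("button face",m.sum(),q.mean(0),np.median(hgt[m]))
```

```text
top table z 0.0015359524561289195 0.002167158004758952
rack n 2138 0.04756223065041265 ((475.90069580078125, -316.73052978515625), (180.16757202148438, 85.5332260131836), 70.883056640625)
key pts 63 [ 0.479  -0.3169  0.0788] [ 0.4921 -0.3097  0.0874] [ 0.4677 -0.3273  0.0564]
panel n [0.5074 0.0285 0.8612] tilt 30.54669034189343 yaw 3.2166116557264957 2283 0.001203560200085146 z at x.515 [0.502  0.0498 0.1066]
button face 210 [0.5202 0.0599 0.1224] 0.02342109092825397
scene table z -0.0011348615343328428 0.3648850971571659
rack n 1040 0.04679289726251823 ((478.34149169921875, -315.73638916015625), (187.6041259765625, 91.74817657470703), 70.93641662597656)
key pts 86 [ 0.4845 -0.3161  0.0719] [ 0.5001 -0.3084  0.0857] [ 0.4681 -0.3274  0.0561]
panel n [0.5061 0.0314 0.8619] tilt 30.469466598306315 yaw 3.546764763124692 2497 0.0023934610869142158 z at x.515 [0.5057 0.0556 0.1051]
button face 202 [0.527  0.059  0.1196] 0.023362519144340153
```

```bash
cat >> h.py <<'E'
def Rst(yaw=np.radians(3.3)):
    z=np.array([.5*np.cos(yaw),.5*np.sin(yaw),np.cos(np.pi/6)]); y=-np.array([-np.sin(yaw),np.cos(yaw),0])
    # panel x up the slope: towards -n horizontal
    x=np.array([-np.cos(np.pi/6)*np.cos(yaw),-np.cos(np.pi/6)*np.sin(yaw),.5]); y=np.cross(z,x); return np.stack([x,y,z],1)
def rect(cam,im,c,R,half=30,s=6):
    # output: image up = panel x, image left = panel y
    n=int(2*half*s); v,u=np.mgrid[0:n,0:n]; X=(n/2-v)/s/1000; Y=(n/2-u)/s/1000
    P=c+X[...,None]*R[:,0]+Y[...,None]*R[:,1]
    p=proj(cam,P.reshape(-1,3)).reshape(n,n,2).astype(np.float32)
    return cv2.remap(im,p[...,0],p[...,1],cv2.INTER_CUBIC)
E
python3 - <<'E'
from h import *
R=Rst();print(np.round(R,3))
c=np.array([.5225,.0595,.1225])
out=[]
for cam in("top","scene"):
    im=cv2.imread(f"pics/{cam}0.png"); w=rect(cam,im,c,R)
    for k in range(0,360,60): cv2.line(w,(k,0),(k,5),(0,255,0),1); cv2.line(w,(0,k),(5,k),(0,255,0),1)
    cv2.circle(w,(180,180),2,(0,255,0),-1); cv2.circle(w,(180,180),132,(0,255,0),1)
    out.append(w)
cv2.imwrite("pics/rect0.png",np.hstack(out))
E
```

```text
[[-0.865  0.058  0.499]
 [-0.05  -0.998  0.029]
 [ 0.5    0.     0.866]]
```

View pics/rect0.png

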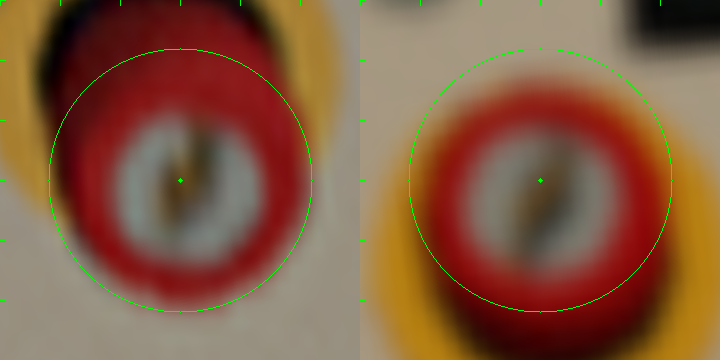

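Run:
```python
from h import *
R=Rst();c=np.array([.5225,.0595,.1225])
for cam in("top","scene"):
    im=cv2.imread(f"pics/{cam}0.png"); w=rect(cam,im,c,R).astype(float)
    b,g,rr=w[...,0],w[...,1],w[...,2]
    red=(rr>1.8*np.maximum(b,g))&(rr>70)
    # steel disc: interior of red ring
    inner=cv2.floodFill((red*255).astype(np.uint8),None,(185,190) if cam=="top" else (180,195),128)[1]==128
    n,l,s,ce=cv2.connectedComponentsWithStats(inner.astype(np.uint8))
    pts=np.argwhere(inner)[:,::-1].astype(np.float32); hull=cv2.convexHull(pts); el=cv2.fitEllipse(hull)
    print(cam,"ellipse",el,"offset mm x,y",(180-el[0][1])/6,(180-el[0][0])/6)
    cx,cy=el[0]; v,u=np.mgrid[0:360,0:360]; dist=np.hypot(u-cx,v-cy)
    rad=min(el[1])/2
    br=w.mean(2); a=dist<rad*.85
    wt=np.clip(np.median(br[a])+5-br,0,None)*a
    # correlate with slot template over angle and offset
    best=[]
    for ang in np.radians(np.arange(-35,36,1.)):
        for ox in np.arange(-12,13,3):
          for oy in (-9,-6,-3,0,3,6,9):
            du=u-cx-ox;dv=v-cy-oy
            al=-dv*np.cos(ang)+du*np.sin(ang); pe=du*np.cos(ang)+dv*np.sin(ang)
            t=((np.abs(al)<66)&(np.abs(pe)<17))|((np.abs(al)<29)&(np.abs(pe)<29))
            t=cv2.GaussianBlur(t.astype(np.float32),(0,0),7)[a]; b0=br[a]
            best.append((np.corrcoef(t,-b0)[0,1],np.degrees(ang),ox,oy))
    best.sort(reverse=True);print(best[:6])
```

```text
top ellipse ((186.9800262451172, 190.26585388183594), (151.61712646484375, 153.7303924560547), 146.51055908203125) offset mm x,y -1.7109756469726562 -1.1633377075195312
[(np.float64(0.9407013458260929), np.float64(20.0), np.int64(3), -9), (np.float64(0.9405378439134462), np.float64(21.0), np.int64(3), -9), (np.float64(0.9401466545971212), np.float64(19.0), np.int64(3), -9), (np.float64(0.9394211320224375), np.float64(22.0), np.int64(3), -9), (np.float64(0.9385517156633156), np.float64(18.0), np.int64(3), -9), (np.float64(0.9377878804583696), np.float64(23.0), np.int64(3), -9)]
scene ellipse ((181.31982421875, 202.00257873535156), (143.4662322998047, 151.8838348388672), 94.73065185546875) offset mm x,y -3.6670964558919272 -0.219970703125
[(np.float64(0.9681299875353604), np.float64(20.0), np.int64(3), 3), (np.float64(0.9677438066436678), np.float64(21.0), np.int64(3), 3), (np.float64(0.9674274796744862), np.float64(19.0), np.int64(3), 3), (np.float64(0.966557042345155), np.float64(22.0), np.int64(3), 3), (np.float64(0.9660724068482189), np.float64(18.0), np.int64(3), 3), (np.float64(0.9648944762346777), np.float64(20.0), np.int64(3), 0)]
```

Emit:
{"op": "apply_moves", "data": {"targets": "26 -43 -17 0 88; 52 -86 -33 0 80; 78 -129 -50 0 60; 104 -173 -67 0 50; 130 -216 -84 0 50; 157 -259 -100 0 50; 183 -302 -117 0 50; 209 -345 -134 -0.01 50; 235 -388 -150 -0.015 50; 235 -388 -150 -0.015 50; 235 -388 -150 -0.015 50"}}

```text
clock: 6.22
position: [0.4799, -0.3113, 0.1579]
eef_rot: [[0.013, -0.947, 0.321], [0.035, 0.321, 0.947], [-0.999, -0.002, 0.037]]
ft_force: [0.7, 0.6, 0.7]
gripper_width: 0.0497
```

```bash
python3 st.py
python3 - <<'E'
from h import *
s,_=snap("scene","s1");t,_=snap("top","t1")
z=lambda im,x,y,w,h,k: cv2.resize(im[y:y+h,x:x+w],None,fx=k,fy=k,interpolation=cv2.INTER_CUBIC)
A=np.hstack([z(s,185,180,110,110,3.6),z(t,350,190,110,110,3.6)])
cv2.imwrite("pics/z1.png",A)
E
```

```text
clock 6.225
joints [-0.7976  0.4544  1.4065  0.0351  1.2963 -2.0516]
position [ 0.4799 -0.3113  0.1579]
eef_rot [[ 0.0134 -0.9471  0.3205]
 [ 0.0346  0.3208  0.9465]
 [-0.9993 -0.0016  0.0371]]
```

View pics/z1.png

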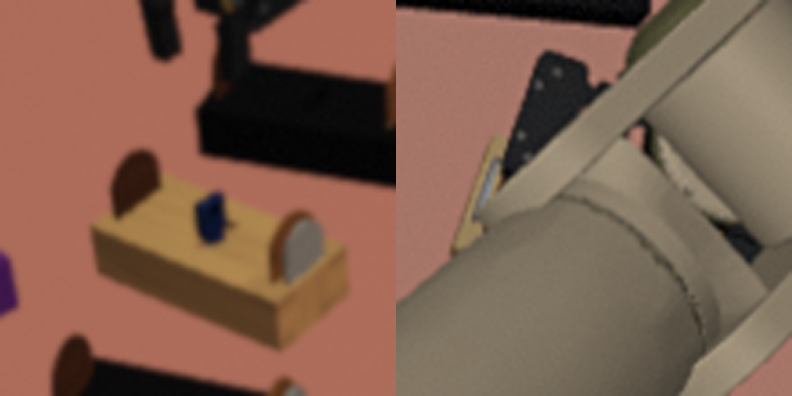

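Emit:
{"op": "apply_moves", "data": {"targets": "40 1 -4 0 50; 75 1 -7 0 50; 102 1 -10 0 50; 102 1 -10 0 50; 102 1 -10 0 50"}}

```text
clock: 6.95
position: [0.4764, -0.319, 0.057]
eef_rot: [[0.015, -0.946, 0.322], [0.033, 0.323, 0.946], [-0.999, -0.003, 0.036]]
ft_force: [-0.7, 0.1, -0.0]
gripper_width: 0.0498
```

```bash
python3 st.py
python3 - <<'E'
from h import *
s,_=snap("scene","s2")
z=lambda im,x,y,w,h,k: cv2.resize(im[y:y+h,x:x+w],None,fx=k,fy=k,interpolation=cv2.INTER_CUBIC)
cv2.imwrite("pics/z2.png",z(s,195,170,100,100,6))
E
```

```text
clock 6.95
joints [-0.8114  0.5662  1.5144  0.038   1.0752 -2.0719]
position [ 0.4764 -0.319   0.057 ]
eef_rot [[ 0.0147 -0.9465  0.3225]
 [ 0.0331  0.3228  0.9459]
 [-0.9993 -0.0033  0.036 ]]
```

View pics/z2.png

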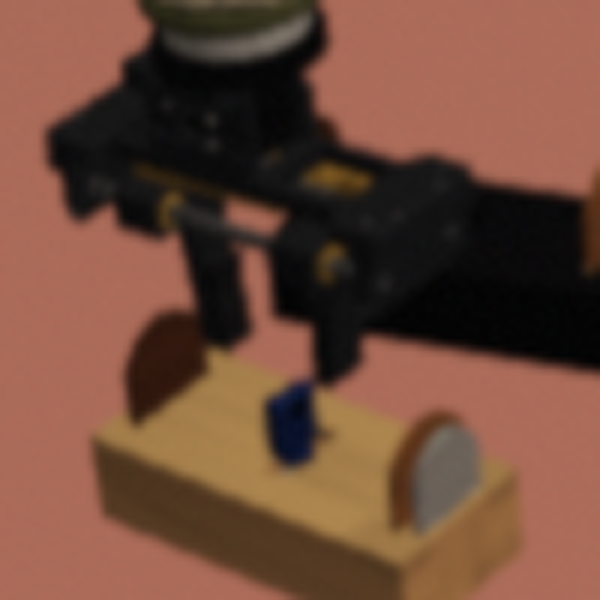

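Run:
```python
from h import *
o=r.get_obs();P=o["position"];R=o["eef_rot"]
print(proj("scene",[P,P+R[:,2]*.025,P-R[:,2]*.025,[.477,-.3165,.07],[.477,-.3165,.05]]))
print("crop",(proj("scene",[P,P+R[:,2]*.025,P-R[:,2]*.025,[.477,-.3165,.07]])-[195,170])*6)
D=np.load("pics/s2.npy")
for px in((232,226),(250,231),(243,240)): print(px,world("scene",[px],[D[px[1],px[0]]]))
snap("top","t2")
```

```text
[[243.70774631 241.30304267]
 [250.91115379 243.8972851 ]
 [236.618418   238.74877134]
 [244.10763954 237.58037918]
 [244.78248808 243.66255982]]
crop [[292.24647788 427.81825604]
 [335.46692273 443.38371061]
 [249.71050801 412.49262803]
 [294.64583724 405.48227509]]
(232, 226) [[ 0.47757213 -0.34746392  0.10301556]]
(250, 231) [[ 0.49659761 -0.28902961  0.1086281 ]]
(243, 240) [[ 0.48724412 -0.31588649  0.06921833]]
```

View pics/t2.png

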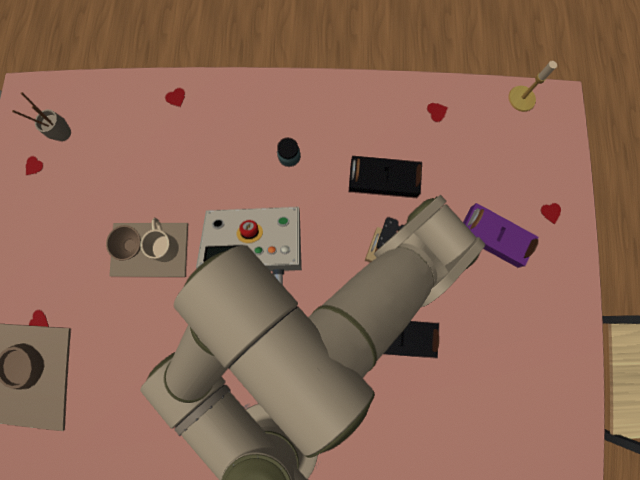

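Run:
```python
from h import *
for f,reg in(("scene0",(535,110,80,60)),("s1",(215,165,60,60)),("s2",(215,165,60,75))):
    im=cv2.imread(f"pics/{f}.png");D=np.load(f"pics/{f}.npy")
    x,y,w,h=reg; v,u=np.mgrid[y:y+h,x:x+w]; P=world("scene",np.stack([u.ravel(),v.ravel()],1),D[y:y+h,x:x+w].ravel())
    g=im[y:y+h,x:x+w].reshape(-1,3).max(1)<60
    q=P[g&(P[:,2]>.06)]; i=np.argsort(q[:,2]); print(f,len(q)); 
    for lo in np.arange(.06,.3,.01):
        m=(q[:,2]>=lo)&(q[:,2]<lo+.01)
        if m.sum(): print("  z%.2f n%d"%(lo,m.sum()),q[m].mean(0).round(3))
```

```text
scene0 1893
  z0.23 n3 [0.173 0.478 0.239]
  z0.24 n32 [0.185 0.486 0.246]
  z0.25 n39 [0.184 0.486 0.255]
  z0.26 n47 [0.187 0.493 0.265]
  z0.27 n42 [0.188 0.496 0.275]
  z0.28 n56 [0.184 0.491 0.285]
  z0.29 n21 [0.183 0.485 0.294]
s1 1078
  z0.06 n4 [ 0.293 -0.382  0.065]
  z0.07 n3 [ 0.343 -0.382  0.077]
  z0.08 n11 [ 0.406 -0.385  0.085]
  z0.09 n1 [ 0.452 -0.385  0.091]
  z0.19 n5 [ 0.479 -0.331  0.199]
  z0.20 n47 [ 0.486 -0.312  0.206]
  z0.21 n49 [ 0.488 -0.31   0.215]
  z0.22 n57 [ 0.489 -0.308  0.225]
  z0.23 n57 [ 0.486 -0.313  0.235]
  z0.24 n55 [ 0.485 -0.316  0.244]
  z0.25 n23 [ 0.487 -0.323  0.255]
  z0.26 n49 [ 0.499 -0.301  0.267]
  z0.27 n180 [ 0.509 -0.285  0.276]
  z0.28 n151 [ 0.509 -0.293  0.285]
  z0.29 n139 [ 0.512 -0.265  0.296]
s2 2030
  z0.06 n40 [ 0.454 -0.385  0.065]
  z0.07 n59 [ 0.455 -0.367  0.075]
  z0.08 n37 [ 0.449 -0.366  0.083]
  z0.09 n10 [ 0.451 -0.358  0.097]
  z0.10 n33 [ 0.482 -0.324  0.105]
  z0.11 n54 [ 0.482 -0.32   0.115]
  z0.12 n49 [ 0.483 -0.315  0.125]
  z0.13 n53 [ 0.482 -0.319  0.135]
  z0.14 n52 [ 0.482 -0.324  0.144]
  z0.15 n15 [ 0.48  -0.336  0.155]
  z0.16 n62 [ 0.496 -0.29   0.167]
  z0.17 n192 [ 0.502 -0.299  0.175]
  z0.18 n153 [ 0.505 -0.299  0.185]
  z0.19 n199 [ 0.492 -0.306  0.196]
  z0.20 n404 [ 0.498 -0.285  0.205]
  z0.21 n115 [ 0.486 -0.323  0.215]
  z0.22 n83 [ 0.485 -0.327  0.225]
  z0.23 n31 [ 0.488 -0.322  0.235]
  z0.24 n66 [ 0.501 -0.342  0.245]
  z0.25 n130 [ 0.501 -0.319  0.256]
  z0.26 n51 [ 0.498 -0.315  0.262]
  z0.27 n20 [ 0.508 -0.327  0.277]
  z0.28 n78 [ 0.508 -0.32   0.285]
```

Run:
```python
from h import *
a=cv2.imread("pics/scene0.png")[100:190,520:640]; s,_=snap("scene","s3")
cv2.imwrite("pics/z3.png",np.vstack([cv2.resize(a,(480,360)),cv2.resize(s[180:270,190:310],(480,360))])[:600])
print(np.abs(s.astype(int)-cv2.imread("pics/s2.png")).mean())
```

```text
0.45190755208333333
```

View pics/z3.png

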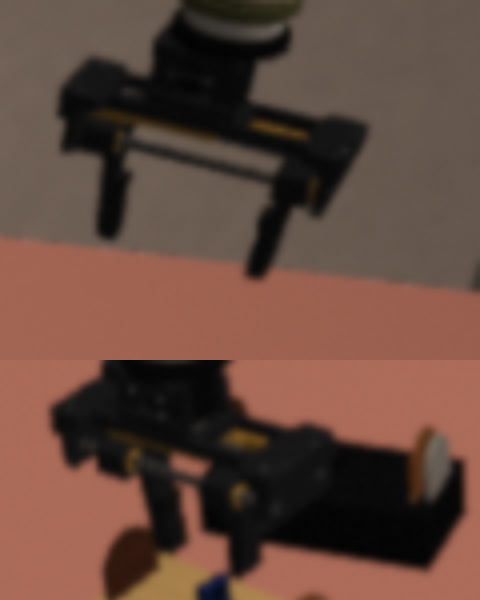

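Emit:
{"op": "apply_moves", "data": {"targets": "20 0 0 0 50; 38 0 0 0 50; 38 0 0 0 50; 38 0 0 0 50"}}

```text
clock: 7.6
position: [0.4765, -0.3176, 0.0176]
eef_rot: [[0.013, -0.946, 0.323], [0.035, 0.323, 0.946], [-0.999, -0.001, 0.037]]
ft_force: [0.2, 0.7, 0.3]
gripper_width: 0.0501
```

```bash
python3 st.py
python3 - <<'E'
from h import *
s,_=snap("scene","s4")
cv2.imwrite("pics/z4.png",cv2.resize(s[190:280,190:310],(800,600),interpolation=cv2.INTER_CUBIC))
E
```

```text
clock 7.6
joints [-0.8096  0.6204  1.5423  0.0399  0.9953 -2.0736]
position [ 0.4765 -0.3176  0.0176]
eef_rot [[ 0.0132 -0.9464  0.3226]
 [ 0.0347  0.3229  0.9458]
 [-0.9993 -0.0013  0.0371]]
```

View pics/z4.png

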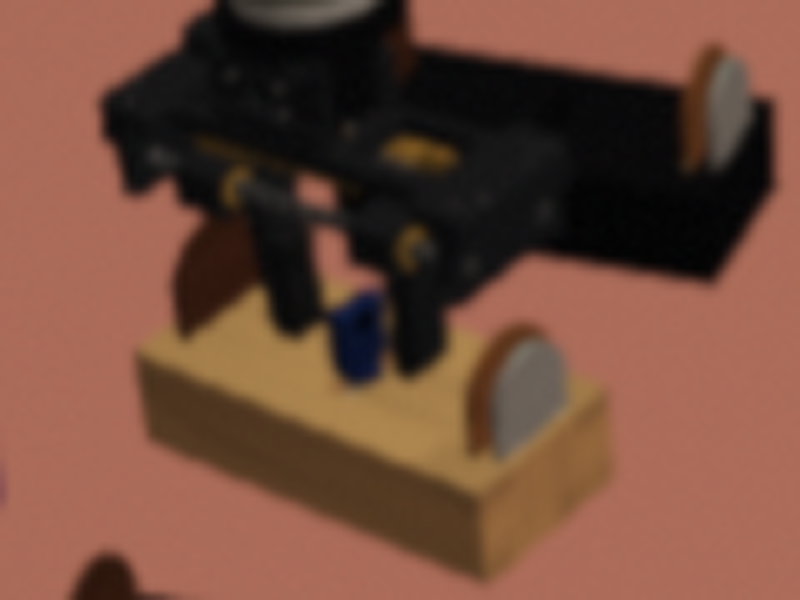

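Run:
```python
from h import *
im=cv2.imread("pics/s4.png");D=np.load("pics/s4.npy")
for (x0,x1,y0,y1) in((228,239,222,246),(248,258,230,252)):
    v,u=np.mgrid[y0:y1,x0:x1]; P=world("scene",np.stack([u.ravel(),v.ravel()],1),D[y0:y1,x0:x1].ravel())
    g=im[y0:y1,x0:x1].reshape(-1,3); m=g.max(1)<60; q=P[m];vv=v.ravel()[m]
    for row in range(y1-14,y1):
        k=vv==row
        if k.sum(): print(row,k.sum(),q[k].mean(0).round(4))
    print()
```

```text
232 9 [ 0.4665 -0.352   0.0756]
233 8 [ 0.4713 -0.3485  0.0761]
234 8 [ 0.4718 -0.3487  0.0731]
235 7 [ 0.4739 -0.3466  0.0716]
236 8 [ 0.4714 -0.3466  0.0666]
237 8 [ 0.4707 -0.3473  0.0627]
238 5 [ 0.4722 -0.3484  0.0603]
239 4 [ 0.476  -0.3485  0.0596]

238 7 [ 0.4945 -0.2863  0.0854]
239 8 [ 0.4882 -0.2908  0.0771]
240 9 [ 0.4876 -0.2899  0.0736]
241 8 [ 0.4909 -0.2902  0.0726]
242 8 [ 0.4894 -0.2911  0.0682]
243 6 [ 0.4947 -0.2891  0.069 ]
244 4 [ 0.4987 -0.2877  0.0687]
245 3 [ 0.4951 -0.291   0.0624]
```

Emit:
{"op": "apply_moves", "data": {"targets": "5 0 0 0 50; 5 0 0 0 30; 5 0 0 0 6; 5 0 0 0 6; 5 0 0 0 6; 5 0 0 0 6", "force": 40}}

```text
clock: 8.4
position: [0.4763, -0.3172, 0.0121]
eef_rot: [[0.013, -0.946, 0.323], [0.035, 0.323, 0.946], [-0.999, -0.001, 0.037]]
ft_force: [0.9, 0.8, 0.6]
gripper_width: 0.0098
```

```bash
python3 st.py
python3 - <<'E'
from h import *
print(r.get_obs()["ft_force"],r.get_obs()["gripper_width"])
s,_=snap("scene","s5")
cv2.imwrite("pics/z5.png",cv2.resize(s[190:280,190:310],(800,600),interpolation=cv2.INTER_CUBIC))
E
```

```text
clock 8.4
joints [-0.8093  0.6281  1.5461  0.0402  0.9845 -2.0739]
position [ 0.4763 -0.3172  0.0121]
eef_rot [[ 0.0127 -0.9464  0.3227]
 [ 0.0352  0.3229  0.9458]
 [-0.9993 -0.0006  0.0374]]
[0.94284185 0.83439454 0.59410808] 0.009753302232571969
```

View pics/z5.png

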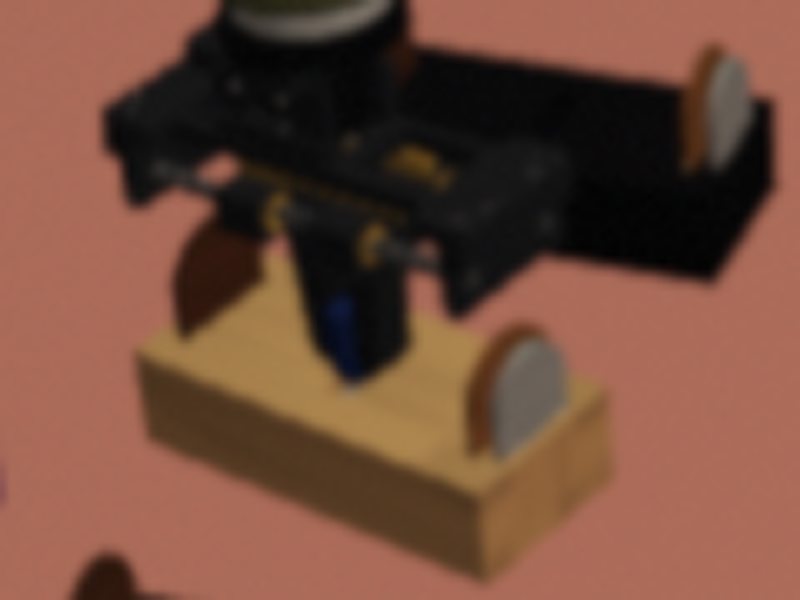

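Emit:
{"op": "apply_moves", "data": {"targets": "-30 0 0 0 6; -75 0 0 0 6; -122 8 -25 0 6; -160 25 -80 0 6; -198 42 -130 0 6; -236 58 -180 0 6; -270 73 -225 0 6; -300 86 -270 0 6; -330 98 -320 0 6; -353 113 -388 0 6; -355 75 -435 0 6; -357 38 -482 0 6; -359 0 -528 0 6; -361 -38 -575 0 6; -363 -75 -622 0 6; -365 -113 -669 0 6; -365 -151 -715 0 6; -365 -188 -762 0 6; -365 -188 -762 0 6"}}

```text
clock: 10.82
position: [0.2673, -0.73, 0.2338]
eef_rot: [[0.026, -0.946, 0.323], [-0.0, 0.323, 0.946], [-1.0, -0.024, 0.008]]
ft_force: [-0.2, -0.1, -0.5]
gripper_width: 0.0097
```

```bash
python3 st.py; python3 -c "
from h import *
print(r.get_obs()['gripper_width']); s,_=snap('scene','s6')"
```

```text
clock 10.825
joints [-1.3794  1.0402  0.1869  0.0267  1.909  -2.612 ]
position [ 0.2673 -0.73    0.2338]
eef_rot [[ 0.0257 -0.946   0.3232]
 [-0.0004  0.3233  0.9463]
 [-0.9997 -0.0245  0.0079]]
0.009660343852681276
```

View pics/s6.png

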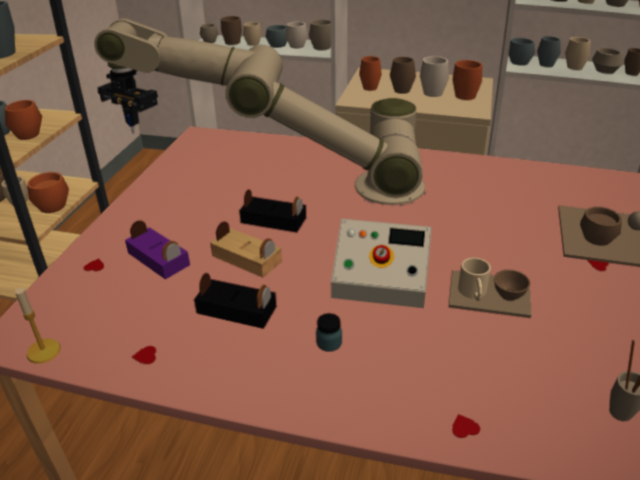

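Run:
```python
from h import *
D=np.load("pics/s6.npy");v,u=np.mgrid[0:480,0:640];P=world("scene",np.stack([u.ravel(),v.ravel()],1),D.ravel())
m=(D.ravel()>0)&(P[:,0]<-.3)&(np.abs(P[:,1])<.7)
q=P[m]
for zlo in np.arange(-.3,1.2,.1):
    k=(q[:,2]>=zlo)&(q[:,2]<zlo+.1)
    if k.sum(): print("z %.1f n%d  xmax %.2f  x99 %.2f"%(zlo,k.sum(),q[k,0].max(),np.percentile(q[k,0],99)))
```

```text
z -0.3 n1717  xmax -0.70  x99 -0.71
z -0.2 n3679  xmax -0.67  x99 -0.68
z -0.1 n7681  xmax -0.30  x99 -0.68
z 0.0 n5974  xmax -0.80  x99 -0.82
z 0.1 n9495  xmax -0.80  x99 -0.82
z 0.2 n4830  xmax -0.81  x99 -0.82
z 0.3 n689  xmax -0.81  x99 -0.81
z 0.4 n916  xmax -0.81  x99 -0.81
```

```bash
cat > wp.py <<'E'
from h import *
import sys
# usage: wp.py W opening turn  x,y,z x,y,z ...   (steps<=55mm), prints rows
o=r.get_obs();P=o["position"];R=o["eef_rot"]
st=float(sys.argv[1]);w=sys.argv[2];out=[];cur=P
for a in sys.argv[3:]:
    t=np.array(list(map(float,a.split(","))));n=max(1,int(np.ceil(np.linalg.norm(t-cur)/st)))
    for i in range(1,n+1):
        d=R.T@(cur+(t-cur)*i/n-P)*1000; out.append("%d %d %d 0 %s"%(*np.round(d),w))
    cur=t
print(len(out));print("; ".join(out))
E
python3 wp.py .058 6 .27,-.3,.35 .25,0,.4 .14,.23,.4 0,.28,.4
```

```text
22
-15 17 51 0 6; -29 33 102 0 6; -44 50 153 0 6; -58 67 204 0 6; -73 84 256 0 6; -88 100 307 0 6; -102 117 358 0 6; -117 134 409 0 6; -125 153 455 0 6; -134 172 502 0 6; -142 191 548 0 6; -150 210 594 0 6; -159 229 640 0 6; -167 248 687 0 6; -167 284 723 0 6; -168 320 760 0 6; -168 355 796 0 6; -169 391 832 0 6; -169 427 869 0 6; -171 476 870 0 6; -172 526 870 0 6; -173 575 871 0 6
```

Emit:
{"op": "apply_moves", "data": {"targets": "-15 17 51 0 6; -29 33 102 0 6; -44 50 153 0 6; -58 67 204 0 6; -73 84 256 0 6; -88 100 307 0 6; -102 117 358 0 6; -117 134 409 0 6; -125 153 455 0 6; -134 172 502 0 6; -142 191 548 0 6; -150 210 594 0 6; -159 229 640 0 6; -167 248 687 0 6; -167 284 723 0 6; -168 320 760 0 6; -168 355 796 0 6; -169 391 832 0 6; -169 427 869 0 6; -171 476 870 0 6"}}

```text
clock: 13.38
position: [0.1068, 0.2412, 0.4009]
eef_rot: [[0.026, -0.946, 0.324], [0.0, 0.324, 0.946], [-1.0, -0.024, 0.008]]
ft_force: [0.5, 0.4, 0.6]
gripper_width: 0.0096
```

```bash
python3 st.py; python3 wp.py .058 6 0,.28,.4 -.2,.25,.4 -.4,.15,.45 -.72,.04,.45
```

```text
clock 13.375
joints [ 0.7174 -0.3692  1.6482 -0.0174  1.8432 -0.5286]
position [0.1068 0.2412 0.4009]
eef_rot [[ 0.0256 -0.9459  0.3235]
 [ 0.0001  0.3236  0.9462]
 [-0.9997 -0.0242  0.0084]]
16
-1 57 1 0 6; -2 114 2 0 6; -3 158 -21 0 6; -4 203 -44 0 6; -6 248 -68 0 6; -7 293 -91 0 6; -21 332 -131 0 6; -35 371 -170 0 6; -48 410 -210 0 6; -62 449 -250 0 6; -63 493 -284 0 6; -65 538 -319 0 6; -66 582 -354 0 6; -68 627 -388 0 6; -69 671 -423 0 6; -70 716 -457 0 6
```

Emit:
{"op": "apply_moves", "data": {"targets": "-1 57 1 0 6; -2 114 2 0 6; -3 158 -21 0 6; -4 203 -44 0 6; -6 248 -68 0 6; -7 293 -91 0 6; -21 332 -131 0 6; -35 371 -170 0 6; -48 410 -210 0 6; -62 449 -250 0 6; -63 493 -284 0 6; -65 538 -319 0 6; -66 582 -354 0 6; -68 627 -388 0 6; -69 671 -423 0 6; -70 716 -457 0 6"}}

```text
clock: 15.38
position: [-0.6708, 0.0382, 0.4094]
eef_rot: [[0.013, -0.946, 0.323], [-0.002, 0.323, 0.946], [-1.0, -0.013, 0.002]]
ft_force: [-0.5, 0.2, 0.5]
gripper_width: 0.0097
```

```bash
python3 st.py
```

```text
clock 15.375
joints [ 2.9112  0.7926  0.1937 -0.0013  2.1685  1.6683]
position [-0.6708  0.0382  0.4094]
eef_rot [[ 0.0131 -0.9464  0.3227]
 [-0.0019  0.3227  0.9465]
 [-0.9999 -0.0131  0.0024]]
```

Emit:
{"op": "apply_moves", "data": {"targets": "-10 58 -23 0 6; -20 116 -46 0 6"}}

```text
clock: 15.62
position: [-0.702, 0.0311, 0.3853]
eef_rot: [[-0.033, -0.946, 0.323], [0.003, 0.323, 0.946], [-0.999, 0.032, -0.008]]
ft_force: [0.2, -0.4, 0.7]
gripper_width: 0.0093
```

```bash
python3 st.py
```

```text
clock 15.625
joints [2.9293 0.8318 0.1874 0.0048 2.0897 1.6897]
position [-0.702   0.0311  0.3853]
eef_rot [[-0.0328 -0.9459  0.3228]
 [ 0.0028  0.3228  0.9464]
 [-0.9995  0.032  -0.0079]]
```

Emit:
{"op": "apply_moves", "data": {"targets": "-15 56 -23 0 6"}}

```text
clock: 15.75
position: [-0.7188, 0.027, 0.3744]
eef_rot: [[-0.064, -0.944, 0.323], [0.004, 0.324, 0.946], [-0.998, 0.062, -0.017]]
ft_force: [-0.5, 1.1, 0.8]
gripper_width: 0.0097
```

```bash
python3 st.py
```

```text
clock 15.75
joints [2.938  0.8486 0.1867 0.0101 2.0425 1.7019]
position [-0.7188  0.027   0.3744]
eef_rot [[-0.0642 -0.9441  0.3233]
 [ 0.0041  0.3237  0.9461]
 [-0.9979  0.0621 -0.0169]]
```

Emit:
{"op": "apply_moves", "data": {"targets": "-36 42 -27 0 6"}}

```text
clock: 15.88
position: [-0.7212, 0.0238, 0.3828]
eef_rot: [[-0.091, -0.942, 0.322], [-0.003, 0.323, 0.946], [-0.996, 0.085, -0.032]]
ft_force: [-0.1, -0.3, -0.4]
gripper_width: 0.0096
```

Emit:
{"op": "apply_moves", "data": {"targets": "-36 42 -27 0 6"}}

```text
clock: 16.0
position: [-0.7225, 0.0207, 0.3972]
eef_rot: [[-0.127, -0.939, 0.32], [-0.008, 0.324, 0.946], [-0.992, 0.117, -0.049]]
ft_force: [-0.2, -0.3, 0.8]
gripper_width: 0.0101
```

```bash
python3 st.py
```

```text
clock 16.0
joints [2.9378 0.8179 0.1865 0.0374 2.014  1.7141]
position [-0.7225  0.0207  0.3972]
eef_rot [[-0.1268 -0.9389  0.32  ]
 [-0.0083  0.3236  0.9462]
 [-0.9919  0.1174 -0.0488]]
```

```bash
cat > pull.py <<'E'
from h import *
import sys
o=r.get_obs();R=o["eef_rot"];v=np.array(list(map(float,sys.argv[1].split(","))))
print(np.round(R.T@v,1),"toolx",R[:,0].round(4),"pos",o["position"].round(3),"j",o["joints"].round(3),o["clock"])
E
python3 pull.py -- 2>/dev/null; python3 pull.py " -48,-8,38"
```

```text
[-31.5  46.9 -24.8] toolx [-0.1268 -0.0083 -0.9919] pos [-0.723  0.021  0.397] j [2.938 0.818 0.187 0.037 2.014 1.714] 16.0
```

Emit:
{"op": "apply_moves", "data": {"targets": "-30 47 -25 0 6"}}

```text
clock: 16.12
position: [-0.7281, 0.0187, 0.4039]
eef_rot: [[-0.159, -0.935, 0.318], [-0.012, 0.324, 0.946], [-0.987, 0.147, -0.063]]
ft_force: [-0.4, 0.0, 0.1]
gripper_width: 0.0094
```

Emit:
{"op": "apply_moves", "data": {"targets": "-28 48 -26 0 6"}}

```text
clock: 16.25
position: [-0.7346, 0.0167, 0.4083]
eef_rot: [[-0.189, -0.93, 0.315], [-0.017, 0.324, 0.946], [-0.982, 0.173, -0.077]]
ft_force: [0.7, 0.7, -1.2]
gripper_width: 0.0096
```

```bash
python3 pull.py " -48,-6,38"
```

```text
[-28.1  49.3 -23.7] toolx [-0.1889 -0.0173 -0.9818] pos [-0.735  0.017  0.408] j [2.938 0.806 0.187 0.06  1.966 1.724] 16.25
```

Emit:
{"op": "apply_moves", "data": {"targets": "-37 45 -22 0 6"}}

```text
clock: 16.38
position: [-0.7346, 0.0143, 0.4209]
eef_rot: [[-0.217, -0.925, 0.313], [-0.02, 0.325, 0.946], [-0.976, 0.199, -0.089]]
ft_force: [0.4, 0.7, -0.1]
gripper_width: 0.0094
```

Emit:
{"op": "apply_moves", "data": {"targets": "-37 46 -22 0 6"}}

```text
clock: 16.5
position: [-0.7339, 0.0115, 0.4368]
eef_rot: [[-0.25, -0.917, 0.31], [-0.022, 0.325, 0.945], [-0.968, 0.23, -0.101]]
ft_force: [0.1, -0.2, -0.3]
gripper_width: 0.0101
```

Emit:
{"op": "apply_moves", "data": {"targets": "-35 47 -22 0 6"}}

```text
clock: 16.62
position: [-0.734, 0.0091, 0.4506]
eef_rot: [[-0.281, -0.909, 0.306], [-0.024, 0.326, 0.945], [-0.959, 0.259, -0.113]]
ft_force: [0.2, -1.5, 0.2]
gripper_width: 0.0096
```

```bash
python3 pull.py " -42,-6,46"
```

```text
[-32.2  48.1 -23.7] toolx [-0.2813 -0.0236 -0.9593] pos [-0.734  0.009  0.451] j [2.938 0.751 0.187 0.085 1.927 1.737] 16.625
```

Emit:
{"op": "apply_moves", "data": {"targets": "-31 48 -22 0 6"}}

```text
clock: 16.75
position: [-0.7359, 0.0071, 0.4617]
eef_rot: [[-0.312, -0.901, 0.303], [-0.026, 0.326, 0.945], [-0.95, 0.287, -0.125]]
ft_force: [-0.2, -0.3, -1.1]
gripper_width: 0.0095
```

Emit:
{"op": "apply_moves", "data": {"targets": "-30 48 -22 0 6"}}

```text
clock: 16.88
position: [-0.7376, 0.0052, 0.4725]
eef_rot: [[-0.341, -0.891, 0.299], [-0.028, 0.327, 0.944], [-0.94, 0.314, -0.136]]
ft_force: [-0.3, -0.1, -0.6]
gripper_width: 0.0096
```

Emit:
{"op": "apply_moves", "data": {"targets": "-29 49 -22 0 6"}}

```text
clock: 17.0
position: [-0.7392, 0.0033, 0.484]
eef_rot: [[-0.371, -0.881, 0.295], [-0.029, 0.328, 0.944], [-0.928, 0.341, -0.148]]
ft_force: [-0.1, 0.8, 0.0]
gripper_width: 0.0094
```

Emit:
{"op": "apply_moves", "data": {"targets": "-28 49 -22 0 6"}}

```text
clock: 17.12
position: [-0.7405, 0.0014, 0.4958]
eef_rot: [[-0.4, -0.869, 0.29], [-0.031, 0.329, 0.944], [-0.916, 0.369, -0.159]]
ft_force: [0.1, -0.6, -0.3]
gripper_width: 0.0094
```

```bash
python3 pull.py " -42,-6,46"
```

```text
[-25.1  51.5 -25.1] toolx [-0.4003 -0.0309 -0.9159] pos [-0.741  0.001  0.496] j [2.938 0.699 0.188 0.116 1.855 1.752] 17.125
```

Emit:
{"op": "apply_moves", "data": {"targets": "-26 51 -20 0 6"}}

```text
clock: 17.25
position: [-0.7427, -0.0, 0.5068]
eef_rot: [[-0.43, -0.856, 0.285], [-0.031, 0.33, 0.943], [-0.902, 0.397, -0.169]]
ft_force: [0.2, 0.2, 0.6]
gripper_width: 0.0094
```

Emit:
{"op": "apply_moves", "data": {"targets": "-25 51 -18 0 6"}}

```text
clock: 17.38
position: [-0.7446, -0.001, 0.5176]
eef_rot: [[-0.458, -0.843, 0.281], [-0.03, 0.331, 0.943], [-0.888, 0.424, -0.177]]
ft_force: [0.1, -1.0, -1.0]
gripper_width: 0.0095
```

Emit:
{"op": "apply_moves", "data": {"targets": "-24 51 -18 0 6"}}

```text
clock: 17.5
position: [-0.7461, -0.0021, 0.5288]
eef_rot: [[-0.486, -0.829, 0.277], [-0.029, 0.332, 0.943], [-0.873, 0.45, -0.186]]
ft_force: [0.2, -0.1, -0.7]
gripper_width: 0.0095
```

```bash
python3 pull.py " -30,-4,32"
```

```text
[-13.2  37.9 -18. ] toolx [-0.4863 -0.0293 -0.8733] pos [-0.746 -0.002  0.529] j [2.938 0.664 0.188 0.131 1.794 1.76 ] 17.5
```

```bash
python3 wp.py .059 6 -.4,.19,.5 -.15,.27,.47 .1,.27,.43 .6,.065,.27
```

```text
27
-21 -34 40 0 6; -43 -67 81 0 6; -64 -101 121 0 6; -85 -135 161 0 6; -106 -169 202 0 6; -128 -202 242 0 6; -149 -236 282 0 6; -168 -275 312 0 6; -188 -314 342 0 6; -207 -353 372 0 6; -227 -391 402 0 6; -247 -430 432 0 6; -264 -475 448 0 6; -281 -520 463 0 6; -299 -565 478 0 6; -316 -610 494 0 6; -333 -655 509 0 6; -343 -711 506 0 6; -353 -766 504 0 6; -362 -822 501 0 6; -372 -877 499 0 6; -382 -933 496 0 6; -392 -988 494 0 6; -401 -1044 491 0 6; -411 -1099 489 0 6; -421 -1155 486 0 6; -431 -1210 484 0 6
```

Emit:
{"op": "apply_moves", "data": {"targets": "-21 -34 40 0 6; -43 -67 81 0 6; -64 -101 121 0 6; -85 -135 161 0 6; -106 -169 202 0 6; -128 -202 242 0 6; -149 -236 282 0 6; -168 -275 312 0 6; -188 -314 342 0 6; -207 -353 372 0 6; -227 -391 402 0 6; -247 -430 432 0 6; -264 -475 448 0 6; -281 -520 463 0 6; -299 -565 478 0 6; -316 -610 494 0 6; -333 -655 509 0 6; -343 -711 506 0 6; -353 -766 504 0 6; -362 -822 501 0 6"}}

```text
clock: 20.0
position: [0.2519, 0.2073, 0.3826]
eef_rot: [[-0.483, -0.83, 0.278], [-0.029, 0.332, 0.943], [-0.875, 0.447, -0.184]]
ft_force: [0.3, 0.5, 0.3]
gripper_width: 0.0096
```

```bash
python3 st.py; python3 wp.py .058 6 .6,.065,.27 .565,.062,.19
```

```text
clock 20.0
joints [ 0.2405  0.0711  1.4156  0.1045  2.1505 -0.9641]
position [0.2519 0.2073 0.3826]
eef_rot [[-0.483  -0.8304  0.2776]
 [-0.0286  0.3319  0.9429]
 [-0.8751  0.4475 -0.1841]]
9
-9 -55 -2 0 6; -19 -110 -5 0 6; -28 -166 -7 0 6; -37 -221 -10 0 6; -47 -276 -12 0 6; -56 -331 -14 0 6; -66 -387 -17 0 6; -22 -391 -16 0 6; 21 -394 -15 0 6
```

Emit:
{"op": "apply_moves", "data": {"targets": "-9 -55 -2 0 6; -19 -110 -5 0 6; -28 -166 -7 0 6; -37 -221 -10 0 6; -47 -276 -12 0 6; -56 -331 -14 -0.02 6; -66 -387 -17 -0.04 6; -22 -391 -16 -0.04 6; 21 -394 -15 -0.04 6; 21 -394 -15 -0.04 6; 21 -394 -15 -0.04 6"}}

```text
clock: 21.38
position: [0.5643, 0.0627, 0.1932]
eef_rot: [[-0.48, -0.843, 0.244], [-0.03, 0.294, 0.955], [-0.877, 0.451, -0.166]]
ft_force: [0.5, 0.1, -0.5]
gripper_width: 0.0097
```

```bash
python3 st.py
python3 - <<'E'
from h import *
s,_=snap("scene","s7");t,_=snap("top","t7")
z=lambda im,x,y,w,h: cv2.resize(im[y:y+h,x:x+w],(400,400),interpolation=cv2.INTER_CUBIC)
cv2.imwrite("pics/z7.png",np.hstack([z(s,335,180,90,90),z(t,200,180,90,90)]))
E
```

```text
clock 21.375
joints [-0.0645  0.7633  0.8954 -0.0661  1.9805 -1.3553]
position [0.5643 0.0627 0.1932]
eef_rot [[-0.4801 -0.8425  0.2443]
 [-0.0297  0.294   0.9553]
 [-0.8767  0.4514 -0.1662]]
```

View pics/z7.png

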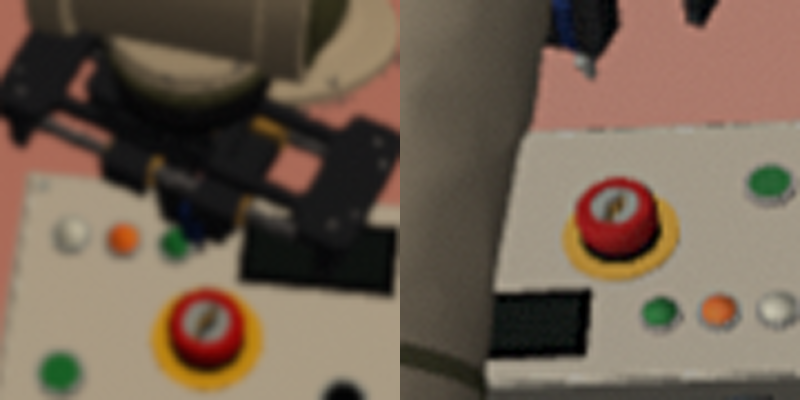

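Run:
```python
from h import *
np.set_printoptions(precision=4,suppress=True)
o=r.get_obs();P=o["position"];R=o["eef_rot"];x=R[:,0]
pts=[P-x*.008,P-x*.034,P-x*.058]
for cam,org,s in(("scene",(335,180),400/90),("top",(200,180),400/90)):
    p=proj(cam,pts); print(cam,p,"crop",((p-org)*s).round(0).tolist())
im=cv2.imread("pics/t7.png");D=np.load("pics/t7.npy")
for px in((240,196),(239,193),(238,188),(357,195-0)): print(px,world("top",[px],[D[px[1],px[0]]]),im[px[1],px[0]])
D=np.load("pics/s7.npy");im=cv2.imread("pics/s7.png")
for px in((379,232),(383,232),(377,227),(381,228),(376,224)): print(px,world("scene",[px],[D[px[1],px[0]]]),im[px[1],px[0]])
```

```text
scene [[380.2989 234.9324]
 [380.0513 229.7407]
 [379.8141 224.7906]] crop [[201.0, 244.0], [200.0, 221.0], [199.0, 199.0]]
top [[242.2441 198.4572]
 [240.3981 189.9879]
 [238.6316 181.8564]] crop [[188.0, 82.0], [180.0, 44.0], [172.0, 8.0]]
(240, 196) [[0.5716 0.0667 0.2074]] [104 117 159]
(239, 193) [[0.575  0.0669 0.2191]] [124 134 153]
(238, 188) [[0.5792 0.0651 0.243 ]] [45 21 14]
(357, 195) [[ 0.6357 -0.1988 -0.0013]] [110 123 174]
(379, 232) [[0.6002 0.0645 0.2297]] [29 13  8]
(383, 232) [[0.6033 0.0739 0.2332]] [8 8 8]
(377, 227) [[0.6527 0.0678 0.2781]] [29 13  8]
(381, 228) [[0.6553 0.0768 0.2787]] [8 7 8]
(376, 224) [[0.6048 0.0578 0.2531]] [20 15 15]
```

Emit:
{"op": "apply_moves", "data": {"targets": "25 0 0 0 6; 50 0 0 0 6; 70 0 0 0 6; 70 0 0 0 6; 70 0 0 0 6"}}

```text
clock: 22.1
position: [0.5302, 0.0606, 0.1308]
eef_rot: [[-0.482, -0.842, 0.244], [-0.03, 0.294, 0.955], [-0.876, 0.453, -0.167]]
ft_force: [-0.2, -0.4, -1.0]
gripper_width: 0.0095
```

```bash
python3 st.py
python3 - <<'E'
from h import *
np.set_printoptions(precision=4,suppress=True)
s,_=snap("scene","s8");t,_=snap("top","t8")
z=lambda im,x,y,w,h: cv2.resize(im[y:y+h,x:x+w],(400,400),interpolation=cv2.INTER_CUBIC)
A=z(s,355,225,50,50);B=z(t,224,200,50,50)
cv2.imwrite("pics/z8.png",np.hstack([A,B]))
o=r.get_obs();P=o["position"];R=o["eef_rot"];x=R[:,0]
pts=[P-x*.008,P-x*.034,P-x*.058,[.5248,.0603,.1211]]
for cam,org in(("scene",(355,225)),("top",(224,200))):
    p=proj(cam,pts); print(cam,p,"crop",((p-org)*8).round(0).tolist())
E
```

```text
clock 22.1
joints [-0.071   0.7244  1.1281 -0.0653  1.7888 -1.3487]
position [0.5302 0.0606 0.1308]
eef_rot [[-0.4819 -0.8416  0.244 ]
 [-0.0296  0.294   0.9554]
 [-0.8757  0.4532 -0.1666]]
scene [[380.9648 248.2594]
 [380.7349 243.5433]
 [380.515  239.0522]
 [381.1341 251.5657]] crop [[208.0, 186.0], [206.0, 148.0], [204.0, 112.0], [209.0, 213.0]]
top [[246.9468 220.1103]
 [245.2828 212.4933]
 [243.6923 205.1914]
 [248.0901 225.3651]] crop [[184.0, 161.0], [170.0, 100.0], [158.0, 42.0], [193.0, 203.0]]
```

View pics/z8.png

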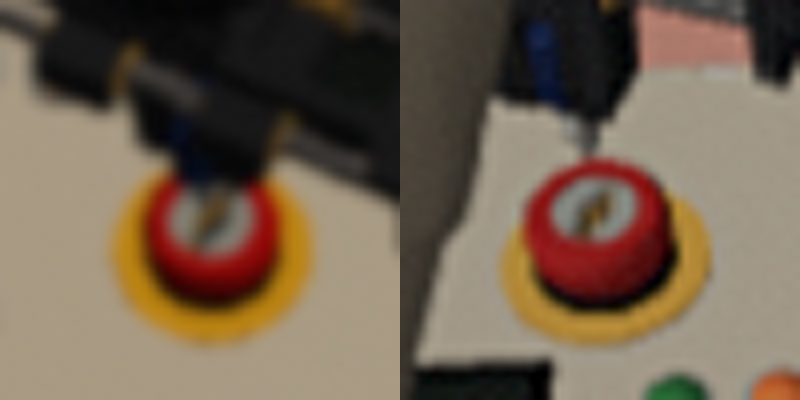

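Run:
```python
from h import *
s=cv2.imread("pics/s8.png");t=cv2.imread("pics/t8.png")
def z(im,x,y,w,h):
    a=cv2.resize(im[y:y+h,x:x+w],(400,560),interpolation=cv2.INTER_LANCZOS4).astype(float)*1.6
    a=np.clip(a,0,255).astype(np.uint8)
    for i in range(0,h,5): cv2.putText(a,str(y+i),(0,int(i*560/h)+8),0,.35,(0,255,0),1)
    for i in range(0,w,5): cv2.putText(a,str(x+i),(int(i*400/w),8),0,.35,(0,255,0),1)
    return a
cv2.imwrite("pics/z8b.png",np.hstack([z(s,371,235,20,28),z(t,237,206,20,28)]))
```

```text
(no output)
```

View pics/z8b.png

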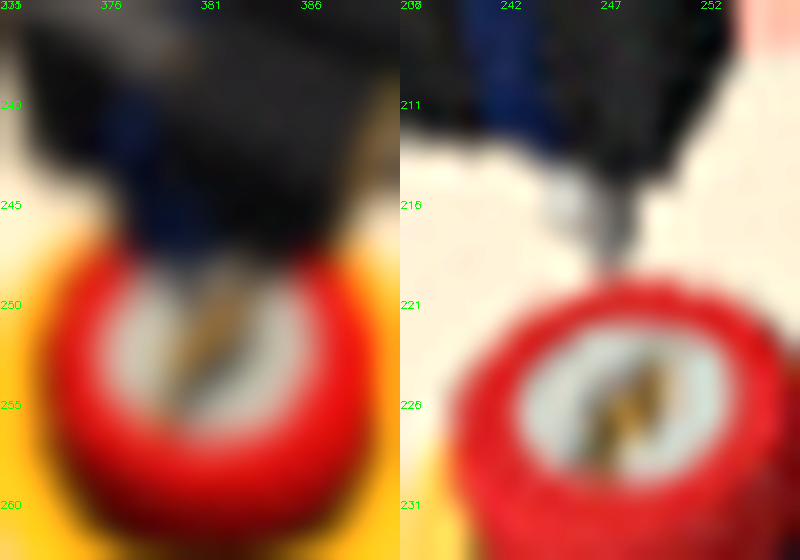

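Emit:
{"op": "apply_moves", "data": {"targets": "8 1.7 1.5 0 6; 15 1.7 1.5 0 6; 15 1.7 1.5 0 6; 15 1.7 1.5 0 6"}}

```text
clock: 22.7
position: [0.5207, 0.0621, 0.1169]
eef_rot: [[-0.484, -0.84, 0.244], [-0.029, 0.294, 0.955], [-0.874, 0.456, -0.167]]
ft_force: [0.2, -0.0, -0.3]
gripper_width: 0.0095
```

```bash
python3 st.py
python3 - <<'E'
from h import *
s,_=snap("scene","s9");t,_=snap("top","t9")
def z(im,x,y,w,h):
    a=cv2.resize(im[y:y+h,x:x+w],(400,560),interpolation=cv2.INTER_LANCZOS4).astype(float)*1.8
    return np.clip(a,0,255).astype(np.uint8)
cv2.imwrite("pics/z9.png",np.hstack([z(s,371,235,20,28),z(t,237,206,20,28)]))
o=r.get_obs();P=o["position"];R=o["eef_rot"];x=R[:,0]
for cam in("scene","top"): print(cam,proj(cam,[P-x*.008,P-x*.034,[.5248,.0603,.1211]]))
E
```

```text
clock 22.7
joints [-0.0697  0.7185  1.1774 -0.0641  1.7484 -1.3448]
position [0.5207 0.0621 0.1169]
eef_rot [[-0.4844 -0.8402  0.2436]
 [-0.0294  0.2939  0.9554]
 [-0.8744  0.4556 -0.1671]]
scene [[381.99229765 250.6847445 ]
 [381.77619125 246.07338562]
 [381.13410204 251.56569968]]
top [[247.04117602 225.16816357]
 [245.39938226 217.71967219]
 [248.09009944 225.36506253]]
```

View pics/z9.png

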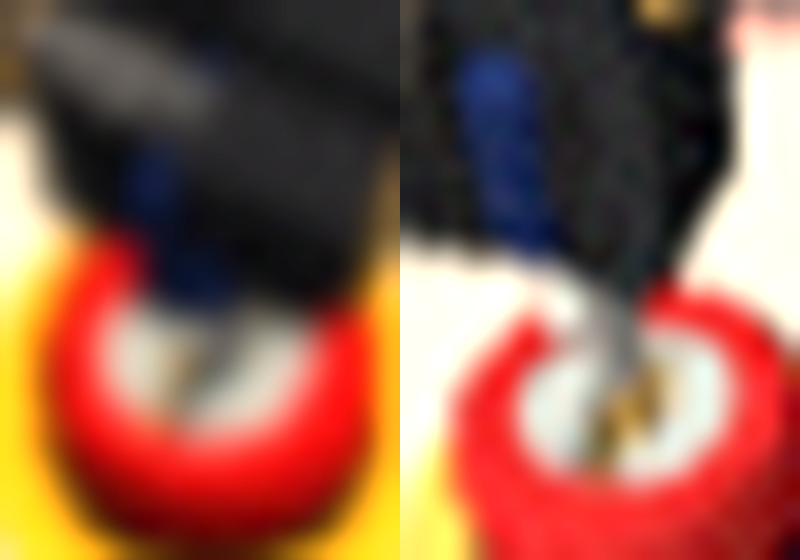

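Emit:
{"op": "apply_moves", "data": {"targets": "3 0 0 0 6; 6 0 0 0 6; 9 0 0 0 6; 11 0 0 0 6; 11 0 0 0 6"}}

```text
clock: 23.42
position: [0.5151, 0.0615, 0.1071]
eef_rot: [[-0.485, -0.84, 0.244], [-0.03, 0.294, 0.955], [-0.874, 0.456, -0.168]]
ft_force: [-0.5, -2.0, -0.6]
gripper_width: 0.0097
```

```bash
cat > ft.py <<'E'
from h import *
np.set_printoptions(precision=3,suppress=True)
c=np.array([.5248,.0603,.1211]);o=r.get_obs();R=Rst();K=o["position"]-.034*o["eef_rot"][:,0]
print(o["clock"],"F panel",R.T@o["ft_force"],"T",R.T@o["torque"],"key in panel mm",1000*R.T@(K-c),"toolx in panel",R.T@o["eef_rot"][:,0],"tooly ang cw",np.degrees(np.arctan2(-(R[:,1]@o["eef_rot"][:,1]),R[:,0]@o["eef_rot"][:,1])),"w",o["gripper_width"])
E
python3 ft.py;python3 - <<'E'
from h import *
t,_=snap("top","t10");s,_=snap("scene","s10")
def z(im,x,y,w,h):
    a=cv2.resize(im[y:y+h,x:x+w],(400,560),interpolation=cv2.INTER_LANCZOS4).astype(float)*1.8
    return np.clip(a,0,255).astype(np.uint8)
cv2.imwrite("pics/z10.png",np.hstack([z(s,371,235,20,28),z(t,237,206,20,28)]))
E
```

```text
23.425 F panel [ 0.184  1.955 -0.852] T [ 0.422  0.074 -0.015] key in panel mm [ 1.881 -1.825 17.088] toolx in panel [-0.016  0.002 -1.   ] tooly ang cw 20.00242011867514 w 0.009742217833842211
```

View pics/z10.png

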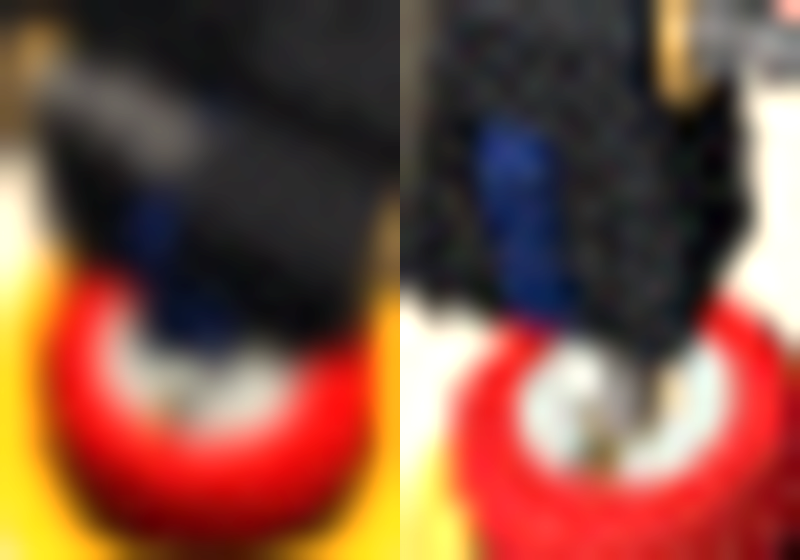

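Emit:
{"op": "apply_moves", "data": {"targets": "2 -0.2 -0.6 0 6; 4 -0.2 -0.6 0 6; 6 -0.2 -0.6 0 6; 6 -0.2 -0.6 0 6"}}

```text
clock: 24.02
position: [0.5122, 0.061, 0.1018]
eef_rot: [[-0.485, -0.84, 0.243], [-0.029, 0.294, 0.955], [-0.874, 0.456, -0.167]]
ft_force: [-0.4, -0.2, -0.4]
gripper_width: 0.0097
```

```bash
python3 ft.py
```

```text
24.025 F panel [ 0.102  0.141 -0.552] T [ 0.261  0.166 -0.054] key in panel mm [ 1.729 -1.476 11.018] toolx in panel [-0.016  0.001 -1.   ] tooly ang cw 19.9843475671536 w 0.009704494589074396
```

Emit:
{"op": "apply_moves", "data": {"targets": "2 0 0 0 6; 4 0 0 0 6; 4 0 0 0 6"}}

```text
clock: 24.4
position: [0.5103, 0.0608, 0.0984]
eef_rot: [[-0.485, -0.84, 0.244], [-0.029, 0.294, 0.955], [-0.874, 0.456, -0.167]]
ft_force: [-0.9, -1.5, 1.1]
gripper_width: 0.0096
```

```bash
python3 ft.py
```

```text
24.4 F panel [1.427 1.449 0.464] T [ 0.295 -0.009  0.014] key in panel mm [ 1.665 -1.378  7.091] toolx in panel [-0.016  0.001 -1.   ] tooly ang cw 19.989874739073056 w 0.00963032724353505
```

Emit:
{"op": "apply_moves", "data": {"targets": "1 0 0 0 6; 2 0 0 0 6; 3 0 0 0 6; 3 0 0 0 6"}}

```text
clock: 24.9
position: [0.5089, 0.0606, 0.0958]
eef_rot: [[-0.485, -0.84, 0.244], [-0.03, 0.294, 0.955], [-0.874, 0.456, -0.167]]
ft_force: [-1.4, -4.5, 2.0]
gripper_width: 0.0097
```

```bash
python3 ft.py
```

```text
24.9 F panel [2.415 4.368 0.887] T [ 0.698 -0.129 -0.026] key in panel mm [ 1.619 -1.255  4.169] toolx in panel [-0.016  0.002 -1.   ] tooly ang cw 19.99705330505316 w 0.009702224043071502
```

Emit:
{"op": "apply_moves", "data": {"targets": "1 0.1 -0.6 0 6; 2 0.1 -0.6 0 6; 3 0.1 -0.6 0 6; 3 0.1 -0.6 0 6"}}

```text
clock: 25.4
position: [0.5072, 0.0603, 0.0932]
eef_rot: [[-0.485, -0.84, 0.243], [-0.029, 0.294, 0.955], [-0.874, 0.456, -0.167]]
ft_force: [0.2, -1.5, 0.2]
gripper_width: 0.0096
```

```bash
python3 ft.py
```

```text
25.4 F panel [-0.003  1.491  0.205] T [ 0.241  0.18  -0.007] key in panel mm [ 1.807 -1.033  1.065] toolx in panel [-0.017  0.001 -1.   ] tooly ang cw 19.974740440291864 w 0.009566745940297381
```

Emit:
{"op": "apply_moves", "data": {"targets": "1 0 -0.2 0 6; 2 0 -0.2 0 6; 3 0 -0.2 0 6; 3 0 -0.2 0 6"}}

```text
clock: 25.9
position: [0.5058, 0.06, 0.0908]
eef_rot: [[-0.484, -0.84, 0.244], [-0.029, 0.294, 0.955], [-0.874, 0.456, -0.167]]
ft_force: [0.0, 0.0, -0.2]
gripper_width: 0.0096
```

```bash
python3 ft.py
```

```text
25.9 F panel [-0.132 -0.001 -0.176] T [-0.022  0.215  0.033] key in panel mm [ 1.838 -0.809 -1.755] toolx in panel [-0.017  0.001 -1.   ] tooly ang cw 19.980835446302617 w 0.009582730423259658
```

Emit:
{"op": "apply_moves", "data": {"targets": "1 0 0 0 6; 2 0 0 0 6; 2 0 0 0 6"}}

```text
clock: 26.28
position: [0.5055, 0.0599, 0.0899]
eef_rot: [[-0.483, -0.841, 0.244], [-0.029, 0.294, 0.955], [-0.875, 0.454, -0.166]]
ft_force: [2.1, 1.4, 7.5]
gripper_width: 0.01
```

```bash
python3 ft.py;python3 - <<'E'
from h import *
t,_=snap("top","t11");s,_=snap("scene","s11")
def z(im,x,y,w,h):
    a=cv2.resize(im[y:y+h,x:x+w],(400,560),interpolation=cv2.INTER_LANCZOS4).astype(float)*1.8
    return np.clip(a,0,255).astype(np.uint8)
cv2.imwrite("pics/z11.png",np.hstack([z(s,371,235,20,28),z(t,237,206,20,28)]))
E
```

```text
26.275 F panel [ 1.854 -1.286  7.627] T [-0.192 -0.037 -0.02 ] key in panel mm [ 1.779 -0.804 -2.637] toolx in panel [-0.019  0.001 -1.   ] tooly ang cw 19.98515327251331 w 0.009993118869496992
```

View pics/z11.png

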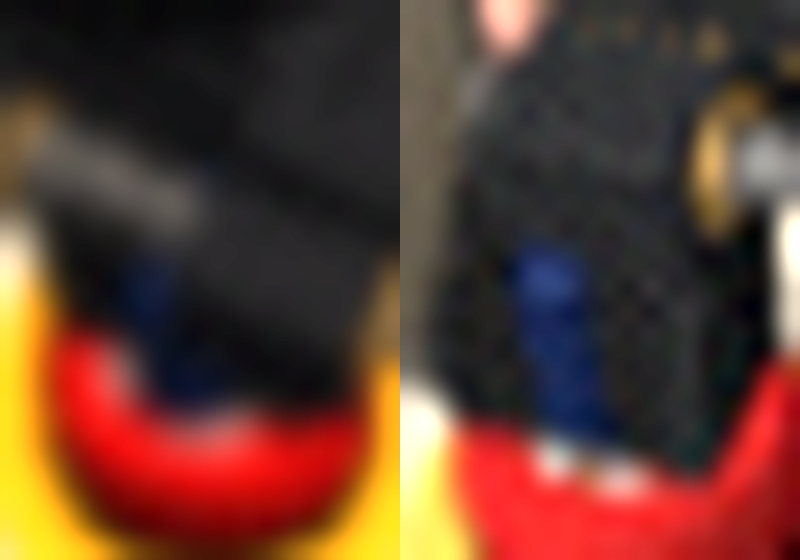

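Emit:
{"op": "apply_moves", "data": {"targets": "0 0 0 0.1 6; -0.5 0 0 0.2 6; -0.5 0 0 0.3 6; -0.5 0 0 0.3 6"}}

```text
clock: 26.88
position: [0.506, 0.0602, 0.09]
eef_rot: [[-0.482, -0.731, 0.482], [-0.029, 0.564, 0.826], [-0.876, 0.384, -0.293]]
ft_force: [4.5, 2.8, 4.0]
gripper_width: 0.0096
```

```bash
python3 ft.py
```

```text
26.875 F panel [-2.016 -2.496  5.823] T [-0.301  0.599  0.007] key in panel mm [ 1.378 -0.983 -2.38 ] toolx in panel [-0.02   0.001 -1.   ] tooly ang cw 37.219284392431724 w 0.009597020425784671
```

Emit:
{"op": "apply_moves", "data": {"targets": "0 0 0.4 0.15 6; 0 0 0.4 0.3 6; 0 0 0.4 0.45 6; 0 0 0.4 0.6 6; 0 0 0.4 0.6 6"}}

```text
clock: 27.5
position: [0.5068, 0.0608, 0.0896]
eef_rot: [[-0.48, -0.331, 0.812], [-0.028, 0.931, 0.363], [-0.877, 0.151, -0.457]]
ft_force: [7.4, 3.9, 1.5]
gripper_width: 0.0095
```

```bash
python3 ft.py
```

```text
27.5 F panel [-5.866 -3.466  5.07 ] T [-0.541  1.23   0.045] key in panel mm [ 0.538 -1.546 -2.293] toolx in panel [-0.022  0.001 -1.   ] tooly ang cw 71.60172427091373 w 0.009506388724779578
```

Emit:
{"op": "apply_moves", "data": {"targets": "0 0.2 0.8 0.12 6; 0 0.2 0.8 0.24 6; 0 0.2 0.8 0.36 6; 0 0.2 0.8 0.36 6"}}

```text
clock: 28.0
position: [0.5074, 0.0611, 0.0892]
eef_rot: [[-0.48, -0.024, 0.877], [-0.029, 1.0, 0.012], [-0.877, -0.019, -0.481]]
ft_force: [8.8, 3.5, 1.8]
gripper_width: 0.0098
```

```bash
python3 ft.py
```

```text
28.0 F panel [-6.925 -2.958  6.057] T [-0.468  1.241  0.032] key in panel mm [-0.225 -1.8   -2.267] toolx in panel [-0.022  0.001 -1.   ] tooly ang cw 92.21616106143641 w 0.00984424269074287
```

Emit:
{"op": "apply_moves", "data": {"targets": "0 0.3 0.9 0.1 6; 0 0.3 0.9 0.2 6; 0 0.3 0.9 0.2 6"}}

```text
clock: 28.38
position: [0.508, 0.0612, 0.0891]
eef_rot: [[-0.481, 0.15, 0.864], [-0.029, 0.982, -0.187], [-0.876, -0.115, -0.468]]
ft_force: [7.0, 2.1, 4.6]
gripper_width: 0.0092
```

```bash
python3 ft.py
```

```text
28.375 F panel [-3.874 -1.72   7.516] T [-0.227  0.746  0.046] key in panel mm [-0.775 -1.902 -2.091] toolx in panel [-0.021  0.001 -1.   ] tooly ang cw 103.67542082193835 w 0.009228349150319034
```

Emit:
{"op": "apply_moves", "data": {"targets": "0 0.2 0.3 0.06 6; 0 0.2 0.3 0.12 6; -1 0.2 0.3 0.12 6; -2 0.2 0.3 0.12 6; -2 0.2 0.3 0.12 6"}}

```text
clock: 29.0
position: [0.5092, 0.0613, 0.0908]
eef_rot: [[-0.481, 0.252, 0.84], [-0.029, 0.953, -0.302], [-0.876, -0.17, -0.451]]
ft_force: [7.2, 1.4, 5.8]
gripper_width: 0.0098
```

```bash
python3 ft.py
```

```text
29.0 F panel [-3.4   -0.973  8.688] T [-0.101  0.69   0.091] key in panel mm [-1.022 -1.904  0.016] toolx in panel [-0.021  0.001 -1.   ] tooly ang cw 110.49209538855114 w 0.009848502998424349
```

Emit:
{"op": "apply_moves", "data": {"targets": "-2 0 0.2 0 6; -4 0 0.2 0 6; -5 0 0.2 0 6; -5 0 0.2 0 6"}}

```text
clock: 29.5
position: [0.5115, 0.0614, 0.0949]
eef_rot: [[-0.482, 0.252, 0.839], [-0.029, 0.953, -0.302], [-0.876, -0.17, -0.452]]
ft_force: [5.3, 1.7, 3.0]
gripper_width: 0.0093
```

```bash
python3 ft.py
```

```text
29.5 F panel [-3.171 -1.42   5.293] T [-0.082  0.62   0.037] key in panel mm [-0.991 -1.899  4.665] toolx in panel [-0.02   0.001 -1.   ] tooly ang cw 110.48926907039713 w 0.009346978218728185
```

Emit:
{"op": "apply_moves", "data": {"targets": "-1 0 0.4 0 6; -1.5 0 0.4 0 6; -1.5 0 0.4 0 6"}}

```text
clock: 29.88
position: [0.5117, 0.0613, 0.0954]
eef_rot: [[-0.484, 0.251, 0.838], [-0.029, 0.953, -0.302], [-0.875, -0.171, -0.454]]
ft_force: [3.9, 4.1, -0.5]
gripper_width: 0.0097
```

```bash
python3 ft.py
```

```text
29.875 F panel [-3.816 -3.852  1.678] T [-0.384  0.731  0.044] key in panel mm [-0.996 -1.827  5.235] toolx in panel [-0.017  0.001 -1.   ] tooly ang cw 110.49342129747286 w 0.009683752089744596
```

Emit:
{"op": "apply_moves", "data": {"targets": "0 0 0 -0.16 6; 0 -0.2 -0.4 -0.32 6; 0 -0.3 -0.7 -0.5 6; 0 -0.4 -1 -0.68 6; 0 -0.4 -1 -0.68 6"}}

```text
clock: 30.5
position: [0.5102, 0.0613, 0.0962]
eef_rot: [[-0.485, -0.33, 0.81], [-0.029, 0.932, 0.362], [-0.874, 0.152, -0.462]]
ft_force: [0.2, 3.2, 2.2]
gripper_width: 0.0096
```

```bash
python3 ft.py
```

```text
30.5 F panel [ 0.791 -3.135  2.087] T [-0.574  0.004 -0.008] key in panel mm [ 0.643 -1.886  5.199] toolx in panel [-0.016  0.001 -1.   ] tooly ang cw 71.63329964686568 w 0.009646244899688891
```

Emit:
{"op": "apply_moves", "data": {"targets": "0 0 -0.3 -0.16 6; 0 0 -0.5 -0.32 6; 0 0 -0.8 -0.48 6; 0 -0.1 -1 -0.64 6; 0 -0.1 -1.2 -0.8 6; 0 -0.1 -1.2 -0.9 6; 0 -0.1 -1.2 -0.9 6; 0 -0.1 -1.2 -0.9 6"}}

```text
clock: 31.5
position: [0.5093, 0.06, 0.0968]
eef_rot: [[-0.486, -0.839, 0.246], [-0.03, 0.298, 0.954], [-0.874, 0.456, -0.17]]
ft_force: [-1.8, -3.1, 3.5]
gripper_width: 0.0098
```

```bash
python3 ft.py
```

```text
31.5 F panel [3.436 2.992 2.017] T [ 0.46  -0.599 -0.08 ] key in panel mm [ 1.756 -0.704  5.178] toolx in panel [-0.016  0.002 -1.   ] tooly ang cw 20.22433033255005 w 0.009756098232267729
```

Emit:
{"op": "apply_moves", "data": {"targets": "-1 0.2 -0.4 0 6; -2.5 0.2 -0.4 0 6; -4 0.2 -0.4 0 6; -4 0.2 -0.4 0 6"}}

```text
clock: 32.0
position: [0.5116, 0.0604, 0.1004]
eef_rot: [[-0.484, -0.84, 0.244], [-0.029, 0.294, 0.955], [-0.875, 0.455, -0.167]]
ft_force: [-1.1, -2.1, 1.5]
gripper_width: 0.0101
```

```bash
python3 ft.py
```

```text
32.0 F panel [1.808 2.013 0.636] T [ 0.349  0.028 -0.015] key in panel mm [ 1.646 -0.911  9.496] toolx in panel [-0.017  0.001 -1.   ] tooly ang cw 19.997259045430418 w 0.010129464234622132
```

Emit:
{"op": "apply_moves", "data": {"targets": "-3 0 -0.2 0 6; -7 0 -0.2 0 6; -12 0 -0.2 0 6; -20 0 0 0 6; -32 0 0 0 6; -60 0 0 0 6; -100 0 0 0 6; -100 0 0 0 6"}}

```text
clock: 33.0
position: [0.5615, 0.0632, 0.19]
eef_rot: [[-0.48, -0.843, 0.244], [-0.03, 0.294, 0.955], [-0.877, 0.451, -0.166]]
ft_force: [0.0, 0.7, -0.8]
gripper_width: 0.0097
```

```bash
python3 ft.py; python3 st.py
python3 - <<'E'
from h import *
t,_=snap("top","t12");s,_=snap("scene","s12")
z=lambda im,x,y,w,h: cv2.resize(im[y:y+h,x:x+w],(400,400),interpolation=cv2.INTER_CUBIC)
cv2.imwrite("pics/z12.png",np.hstack([z(s,335,180,90,90),z(t,200,170,90,90)]))
E
```

```text
33.0 F panel [-0.421 -0.673 -0.623] T [-0.025  0.261  0.025] key in panel mm [  3.337  -0.883 112.021] toolx in panel [-0.022  0.002 -1.   ] tooly ang cw 20.00474797440696 w 0.009720402766179534
clock 33.0
joints [-0.064   0.7573  0.9141 -0.0654  1.9675 -1.3538]
position [0.5615 0.0632 0.19  ]
eef_rot [[-0.4797 -0.8427  0.2444]
 [-0.0297  0.294   0.9553]
 [-0.8769  0.451  -0.166 ]]
```

View pics/z12.png

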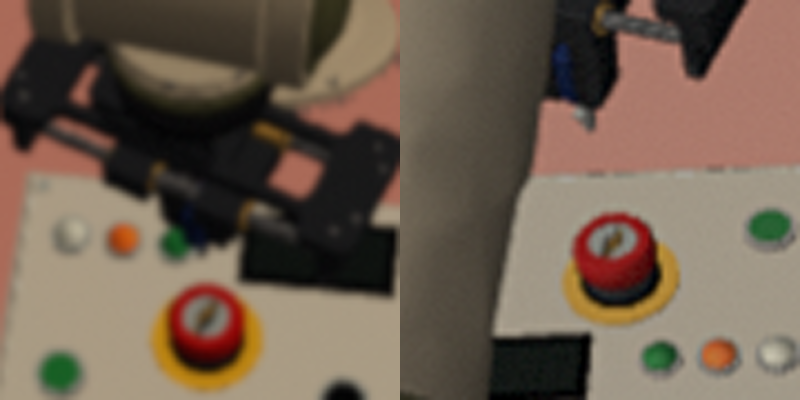

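```bash
python3 pull.py "55,3,26"; python3 pull.py "40,0,45"
```

```text
[-49.5 -33.5  11.9] toolx [-0.4849 -0.0293 -0.8741] pos [0.56  0.063 0.187] j [-0.064  0.758  0.921 -0.065  1.965 -1.354] 33.1
[-58.7 -13.1   2.2] toolx [-0.4849 -0.0293 -0.8741] pos [0.56  0.063 0.187] j [-0.064  0.758  0.921 -0.065  1.965 -1.354] 33.1
```

Emit:
{"op": "apply_moves", "data": {"targets": "-58 -13 2 0 6; -116 -26 4 0 6; -166 -59 16 0 6; -216 -93 28 0 6"}}

```text
clock: 33.6
position: [0.635, 0.0601, 0.2712]
eef_rot: [[-0.47, -0.847, 0.247], [-0.026, 0.293, 0.956], [-0.882, 0.443, -0.16]]
ft_force: [0.1, 1.0, -0.5]
gripper_width: 0.01
```

```bash
python3 pull.py "57,4,26"
```

```text
[-49.8 -35.6  13.7] toolx [-0.4703 -0.0264 -0.8821] pos [0.635 0.06  0.271] j [-0.063  1.033  0.193 -0.083  2.402 -1.391] 33.6
```

Emit:
{"op": "apply_moves", "data": {"targets": "-54 -26 10 0 6"}}

```text
clock: 33.72
position: [0.6353, 0.0592, 0.2867]
eef_rot: [[-0.44, -0.862, 0.252], [-0.025, 0.293, 0.956], [-0.897, 0.415, -0.15]]
ft_force: [-0.4, -0.2, 0.2]
gripper_width: 0.0092
```

Emit:
{"op": "apply_moves", "data": {"targets": "-52 -29 11 0 6"}}

```text
clock: 33.85
position: [0.6359, 0.0584, 0.2976]
eef_rot: [[-0.416, -0.872, 0.257], [-0.023, 0.292, 0.956], [-0.909, 0.392, -0.142]]
ft_force: [0.2, 0.7, -0.2]
gripper_width: 0.0098
```

```bash
python3 pull.py "52,4,34"
```

```text
[-52.6 -30.9  12.4] toolx [-0.4161 -0.0229 -0.909 ] pos [0.636 0.058 0.298] j [-0.068  0.991  0.187 -0.075  2.39  -1.391] 33.85
```

Works. I'll keep pulling, flatter now.

Emit:
{"op": "apply_moves", "data": {"targets": "-48 -38 15 0 6"}}

```text
clock: 33.98
position: [0.641, 0.0583, 0.2976]
eef_rot: [[-0.394, -0.881, 0.26], [-0.021, 0.292, 0.956], [-0.919, 0.371, -0.133]]
ft_force: [0.3, 0.8, -0.0]
gripper_width: 0.0097
```

Emit:
{"op": "apply_moves", "data": {"targets": "-47 -39 15 0 6"}}

```text
clock: 34.1
position: [0.6464, 0.0579, 0.2963]
eef_rot: [[-0.373, -0.889, 0.264], [-0.018, 0.291, 0.956], [-0.927, 0.352, -0.125]]
ft_force: [0.5, 0.0, -0.2]
gripper_width: 0.0096
```

Emit:
{"op": "apply_moves", "data": {"targets": "-45 -40 16 0 6"}}

```text
clock: 34.22
position: [0.6521, 0.0582, 0.2955]
eef_rot: [[-0.351, -0.898, 0.267], [-0.016, 0.291, 0.957], [-0.936, 0.331, -0.116]]
ft_force: [0.1, 0.2, -0.4]
gripper_width: 0.0097
```

Emit:
{"op": "apply_moves", "data": {"targets": "-44 -41 16 0 6"}}

```text
clock: 34.35
position: [0.658, 0.0581, 0.2952]
eef_rot: [[-0.327, -0.906, 0.27], [-0.013, 0.29, 0.957], [-0.945, 0.309, -0.107]]
ft_force: [-0.0, -0.5, -0.0]
gripper_width: 0.01
```

```bash
python3 pull.py "54,6,31"
```

```text
[-47.  -37.6  17. ] toolx [-0.3266 -0.0132 -0.9451] pos [0.658 0.058 0.295] j [-0.073  0.98   0.187 -0.05   2.305 -1.378] 34.35
```

Emit:
{"op": "apply_moves", "data": {"targets": "-46 -38 17 0 6; -92 -76 34 0 6"}}

```text
clock: 34.6
position: [0.6618, 0.0606, 0.3008]
eef_rot: [[-0.299, -0.914, 0.274], [-0.011, 0.29, 0.957], [-0.954, 0.283, -0.097]]
ft_force: [-0.1, 0.2, 0.5]
gripper_width: 0.0093
```

Emit:
{"op": "apply_moves", "data": {"targets": "-44 -40 17 0 6; -88 -80 34 0 6"}}

```text
clock: 34.85
position: [0.6672, 0.0617, 0.3035]
eef_rot: [[-0.271, -0.922, 0.277], [-0.008, 0.29, 0.957], [-0.963, 0.257, -0.086]]
ft_force: [-0.0, 0.1, -0.4]
gripper_width: 0.0096
```

```bash
python3 pull.py "52,6,34"
```

```text
[-46.9 -37.4  17.2] toolx [-0.2711 -0.0078 -0.9625] pos [0.667 0.062 0.303] j [-0.071  0.962  0.187 -0.035  2.266 -1.367] 34.85
```

Emit:
{"op": "apply_moves", "data": {"targets": "-45 -39 18 0 6"}}

```text
clock: 34.98
position: [0.6712, 0.0636, 0.3074]
eef_rot: [[-0.246, -0.928, 0.28], [-0.005, 0.29, 0.957], [-0.969, 0.234, -0.076]]
ft_force: [0.3, -0.1, -0.7]
gripper_width: 0.0095
```

Emit:
{"op": "apply_moves", "data": {"targets": "-45 -39 18 0 6"}}

```text
clock: 35.1
position: [0.6747, 0.0656, 0.3142]
eef_rot: [[-0.218, -0.934, 0.282], [-0.002, 0.29, 0.957], [-0.976, 0.208, -0.065]]
ft_force: [0.1, 0.3, 0.3]
gripper_width: 0.0097
```

Emit:
{"op": "apply_moves", "data": {"targets": "-44 -40 18 0 6"}}

```text
clock: 35.22
position: [0.6784, 0.067, 0.3204]
eef_rot: [[-0.19, -0.94, 0.284], [0.001, 0.29, 0.957], [-0.982, 0.182, -0.054]]
ft_force: [-0.1, -0.2, 0.1]
gripper_width: 0.0098
```

Emit:
{"op": "apply_moves", "data": {"targets": "-43 -41 18 0 6"}}

```text
clock: 35.35
position: [0.6824, 0.0679, 0.3261]
eef_rot: [[-0.162, -0.944, 0.286], [0.004, 0.29, 0.957], [-0.987, 0.156, -0.043]]
ft_force: [0.7, -0.3, -0.1]
gripper_width: 0.0094
```

Emit:
{"op": "apply_moves", "data": {"targets": "-41 -42 18 0 6"}}

```text
clock: 35.48
position: [0.687, 0.0684, 0.331]
eef_rot: [[-0.134, -0.948, 0.288], [0.007, 0.29, 0.957], [-0.991, 0.13, -0.033]]
ft_force: [0.4, 0.5, 0.1]
gripper_width: 0.0099
```

```bash
python3 pull.py "52,8,34"
```

```text
[-40.6 -42.5  21.5] toolx [-0.1343  0.0068 -0.9909] pos [0.687 0.068 0.331] j [-0.069  0.913  0.187 -0.003  2.176 -1.347] 35.475
```

Emit:
{"op": "apply_moves", "data": {"targets": "-41 -43 15 0 6"}}

```text
clock: 35.6
position: [0.6912, 0.066, 0.337]
eef_rot: [[-0.106, -0.951, 0.289], [0.01, 0.29, 0.957], [-0.994, 0.105, -0.022]]
ft_force: [-0.9, 0.2, 0.4]
gripper_width: 0.0096
```

Emit:
{"op": "apply_moves", "data": {"targets": "-40 -44 14 0 6"}}

```text
clock: 35.72
position: [0.6956, 0.0622, 0.3435]
eef_rot: [[-0.078, -0.954, 0.29], [0.012, 0.29, 0.957], [-0.997, 0.078, -0.011]]
ft_force: [0.2, -0.3, -0.1]
gripper_width: 0.0097
```

Emit:
{"op": "apply_moves", "data": {"targets": "-38 -45 14 0 6"}}

```text
clock: 35.85
position: [0.7005, 0.0585, 0.3492]
eef_rot: [[-0.049, -0.955, 0.291], [0.015, 0.291, 0.957], [-0.999, 0.051, 0.0]]
ft_force: [0.7, -0.9, 0.2]
gripper_width: 0.0095
```

Emit:
{"op": "apply_moves", "data": {"targets": "-37 -45 14 0 6"}}

```text
clock: 35.98
position: [0.7052, 0.0552, 0.3551]
eef_rot: [[-0.02, -0.956, 0.292], [0.017, 0.291, 0.956], [-1.0, 0.024, 0.011]]
ft_force: [-0.3, -0.4, 0.6]
gripper_width: 0.0099
```

```bash
python3 pull.py "52,8,34"; python3 ft.py
```

```text
[-34.9 -46.6  23.2] toolx [-0.0202  0.0173 -0.9996] pos [0.705 0.055 0.355] j [-0.093  0.875  0.188  0.018  2.1   -1.36 ] 35.975
35.975 F panel [0.569 0.38  0.382] T [ 0.017 -0.005  0.038] key in panel mm [-22.311  16.142 322.286] toolx in panel [-0.483 -0.018 -0.875] tooly ang cw 22.762073636970094 w 0.009876796056744293
```

```bash
python3 wp.py .059 6 .476,-.318,.15
```

```text
9
23 12 -47 0 6; 45 23 -95 0 6; 68 35 -142 0 6; 90 47 -189 0 6; 113 59 -237 0 6; 135 70 -284 0 6; 158 82 -331 0 6; 181 94 -379 0 6; 203 105 -426 0 6
```

Emit:
{"op": "apply_moves", "data": {"targets": "23 12 -47 0 6; 45 23 -95 0 6; 68 35 -142 0 6; 90 47 -189 0 6; 113 59 -237 0 6; 135 70 -284 0.01 6; 158 82 -331 0.025 6; 181 94 -379 0.035 6; 203 105 -426 0.035 6; 203 105 -426 0.035 6; 203 105 -426 0.035 6"}}

```text
clock: 37.35
position: [0.4763, -0.3177, 0.1509]
eef_rot: [[-0.021, -0.946, 0.325], [0.017, 0.325, 0.946], [-1.0, 0.025, 0.009]]
ft_force: [-0.1, -0.1, 0.7]
gripper_width: 0.0098
```

```bash
python3 st.py
python3 - <<'E'
from h import *
np.set_printoptions(precision=4,suppress=True)
s,_=snap("scene","s13")
cv2.imwrite("pics/z13.png",np.clip(cv2.resize(s[180:270,190:310],(800,600),interpolation=cv2.INTER_CUBIC)*1.5,0,255).astype(np.uint8))
o=r.get_obs();P=o["position"];x=o["eef_rot"][:,0]; K=P-.034*x; print("K",K)
print((proj("scene",[P-.008*x,K])-[190,180])*6.667)
tgt=np.array([.4759,-.3184,.056]); print("move",o["eef_rot"].T@(tgt-K)*1000)
E
```

```text
clock 37.35
joints [-0.7911  0.4732  1.3965 -0.0033  1.2985 -2.0302]
position [ 0.4763 -0.3177  0.1509]
eef_rot [[-0.0209 -0.9455  0.3248]
 [ 0.0166  0.3245  0.9457]
 [-0.9996  0.0252  0.009 ]]
K [ 0.4773 -0.3179  0.1851]
[[337.9077 195.6007]
 [330.1362 139.1541]]
move [129.0343  -2.0221  -2.0534]
```

View pics/z13.png

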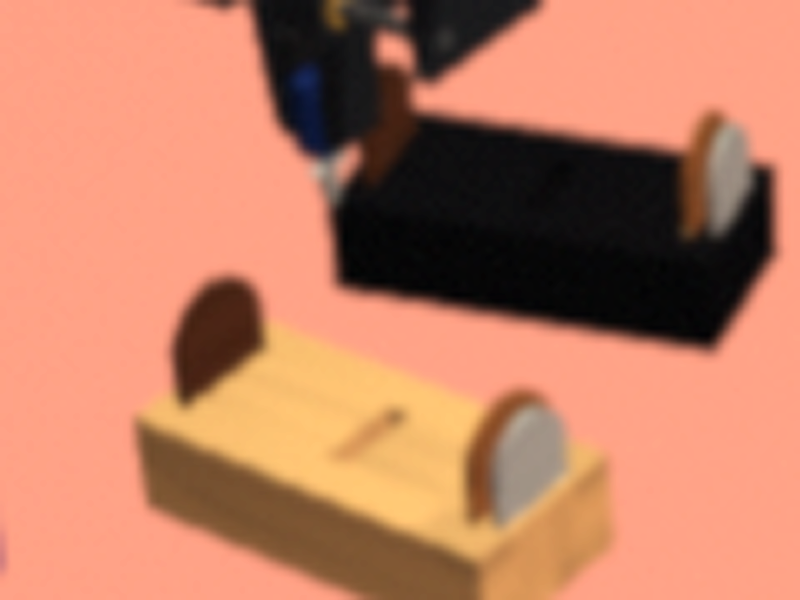

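Emit:
{"op": "apply_moves", "data": {"targets": "35 -1 -1 0 6; 70 -2 -2 0 6; 98 -2 -2 0 6; 98 -2 -2 0 6; 98 -2 -2 0 6"}}

```text
clock: 38.02
position: [0.476, -0.3189, 0.0539]
eef_rot: [[-0.02, -0.946, 0.324], [0.015, 0.324, 0.946], [-1.0, 0.024, 0.008]]
ft_force: [0.0, -0.7, -0.4]
gripper_width: 0.0096
```

Run:
```python
from h import *
np.set_printoptions(precision=4,suppress=True)
s,_=snap("scene","s14")
cv2.imwrite("pics/z14.png",np.clip(cv2.resize(s[215:263,213:277],(800,600),interpolation=cv2.INTER_CUBIC)*1.5,0,255).astype(np.uint8))
o=r.get_obs();P=o["position"];x=o["eef_rot"][:,0]; K=P-.034*x; print(o["clock"],"K",K,o["ft_force"])
print((proj("scene",[P-.008*x,K])-[213,215])*12.5)
print("slot ends",onplane("scene",[[241,248.5],[250,241.8]],[0,0,.046],np.array([0,0,1.])))
tgt=np.array([.4759,-.3184,.056]); print("move",o["eef_rot"].T@(tgt-K)*1000)
```

```text
38.075 K [ 0.4766 -0.3195  0.0879] [-0.2747  0.4145 -0.4857]
[[382.35   308.99  ]
 [368.6245 210.2963]]
slot ends [[ 0.4952 -0.3209  0.046 ]
 [ 0.4603 -0.308   0.046 ]]
move [31.96    0.2607  0.5733]
```

View pics/z14.png

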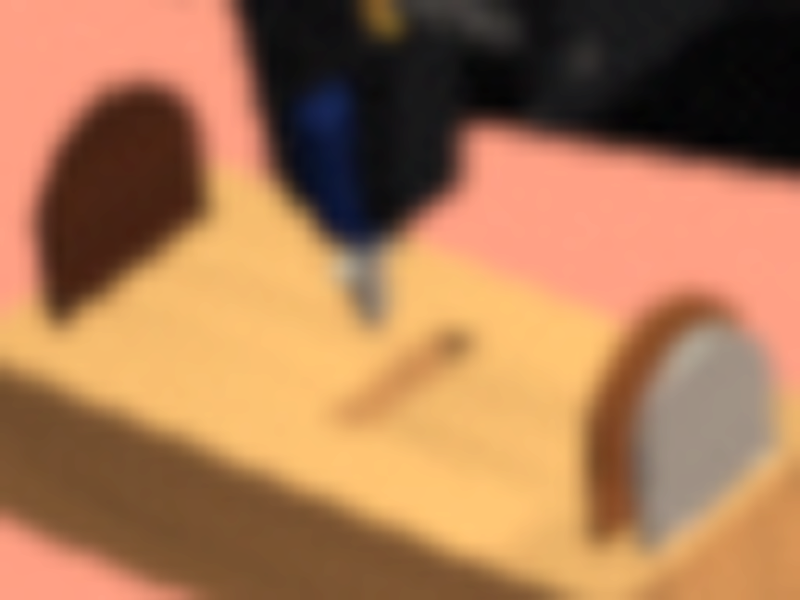

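Emit:
{"op": "apply_moves", "data": {"targets": "8 0.3 0.6 0 6; 16 0.3 0.6 0 6; 24 0.3 0.6 0 6; 24 0.3 0.6 0 6"}}

```text
clock: 38.58
position: [0.474, -0.3174, 0.0275]
eef_rot: [[-0.023, -0.945, 0.325], [0.018, 0.324, 0.946], [-1.0, 0.028, 0.01]]
ft_force: [0.8, -0.6, 0.6]
gripper_width: 0.0092
```

```bash
cat > kk.py <<'E'
from h import *
np.set_printoptions(precision=4,suppress=True)
o=r.get_obs();P=o["position"];x=o["eef_rot"][:,0]; K=P-.034*x; print(o["clock"],"K",K,o["ft_force"],"tool",o["eef_rot"].T@o["ft_force"])
print("move",o["eef_rot"].T@(np.array([.4759,-.3184,.046])-K)*1000)
E
python3 kk.py
```

```text
38.575 K [ 0.4747 -0.318   0.0614] [ 0.8063 -0.581   0.5669] tool [-0.5958 -0.9351 -0.282 ]
move [15.4027 -1.6467 -0.1576]
```

Emit:
{"op": "apply_moves", "data": {"targets": "5 -1 0 0 6; 9 -1 0 0 6; 12 -1 0 0 6; 12 -1 0 0 6"}}

```text
clock: 39.08
position: [0.4749, -0.3177, 0.016]
eef_rot: [[-0.022, -0.946, 0.325], [0.017, 0.324, 0.946], [-1.0, 0.027, 0.009]]
ft_force: [-0.3, -0.0, -0.9]
gripper_width: 0.0095
```

```bash
python3 kk.py
```

```text
39.075 K [ 0.4757 -0.3183  0.05  ] [-0.3486 -0.0065 -0.9086] tool [ 0.9159  0.3032 -0.1278]
move [ 3.9993 -0.3795 -0.0797]
```

Emit:
{"op": "apply_moves", "data": {"targets": "2 0 0 0 6; 3.5 0 0 0 6; 4.5 0 0 0 6; 4.5 0 0 0 6; 4.5 0 0 0 6"}}

```text
clock: 39.7
position: [0.4749, -0.3177, 0.0119]
eef_rot: [[-0.022, -0.946, 0.325], [0.017, 0.324, 0.946], [-1.0, 0.026, 0.009]]
ft_force: [-1.3, 1.0, 3.8]
gripper_width: 0.0099
```

```bash
python3 kk.py
python3 - <<'E'
from h import *
s,_=snap("scene","s15")
cv2.imwrite("pics/z15.png",np.clip(cv2.resize(s[215:263,213:277],(800,600),interpolation=cv2.INTER_CUBIC)*1.5,0,255).astype(np.uint8))
E
```

```text
39.7 K [ 0.4757 -0.3183  0.0459] [-1.2621  0.9905  3.795 ] tool [-3.749   1.6144  0.5613]
move [-0.0902 -0.262  -0.0411]
```

View pics/z15.png

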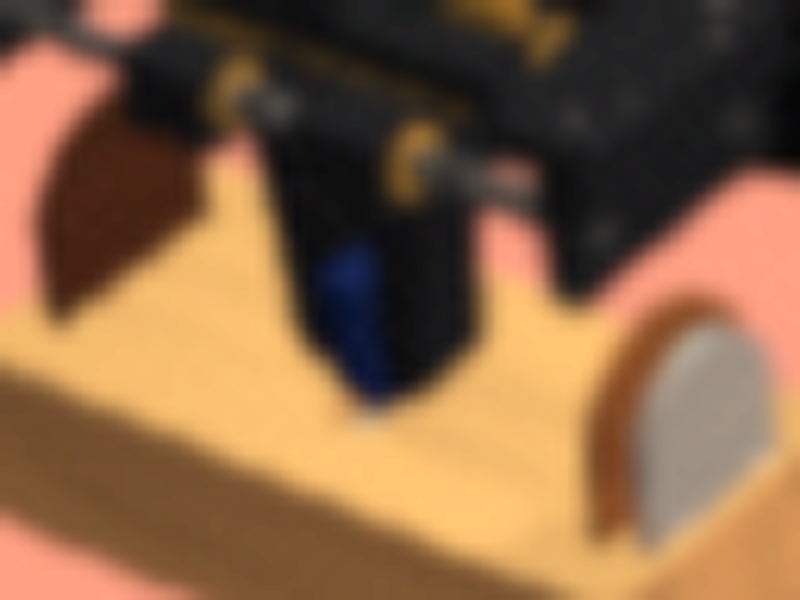

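Seated with about 4 N of contact. I'll release and back off straight up.

Emit:
{"op": "apply_moves", "data": {"targets": "0 0 0 0 14; 0 0 0 0 24; 0 0 0 0 40; 0 0 0 0 50; 0 0 0 0 50; -20 0 0 0 50; -60 0 0 0 50; -110 0 0 0 50; -160 0 0 0 50; -210 0 0 0 50; -210 0 0 0 50; -210 0 0 0 50"}}

```text
clock: 41.25
position: [0.4792, -0.321, 0.2206]
eef_rot: [[-0.023, -0.945, 0.325], [0.018, 0.324, 0.946], [-1.0, 0.028, 0.01]]
ft_force: [-0.3, 0.6, -0.5]
gripper_width: 0.0501
```

```bash
python3 st.py
python3 - <<'E'
from h import *
s,d=snap("scene","s16"); a=cv2.imread("pics/scene0.png")
z=lambda im,x,y,w,h: np.clip(cv2.resize(im[y:y+h,x:x+w],(400,300),interpolation=cv2.INTER_CUBIC)*1.5,0,255).astype(np.uint8)
cv2.imwrite("pics/z16.png",np.vstack([np.hstack([z(a,213,215,64,48),z(s,213,215,64,48)]),np.hstack([z(a,350,230,64,48),z(s,350,230,64,48)])]))
for n in("key","stop_button","mug","bowl","glaze_jar"):
    K,_,o,R=cal("scene"); print(n,[(np.round(R@np.array(q["position"])+o,4),round(q["score"],2)) for q in r.recognise("scene",n)])
E
```

```text
clock 41.25
joints [-0.7914  0.4349  1.2707 -0.0036  1.4654 -2.0311]
position [ 0.4792 -0.321   0.2206]
eef_rot [[-0.0232 -0.9455  0.3248]
 [ 0.0183  0.3244  0.9457]
 [-0.9996  0.0279  0.0098]]
key [(array([ 0.484 , -0.3162,  0.0665]), 0.5)]
stop_button [(array([0.5302, 0.0617, 0.1233]), 0.73)]
mug [(array([0.507 , 0.2883, 0.0625]), 0.91)]
bowl [(array([0.4682, 0.3804, 0.047 ]), 0.77)]
glaze_jar [(array([ 0.7564, -0.0125,  0.0468]), 0.86), (array([0.5322, 0.0626, 0.0898]), 0.63)]
```

View pics/z16.png

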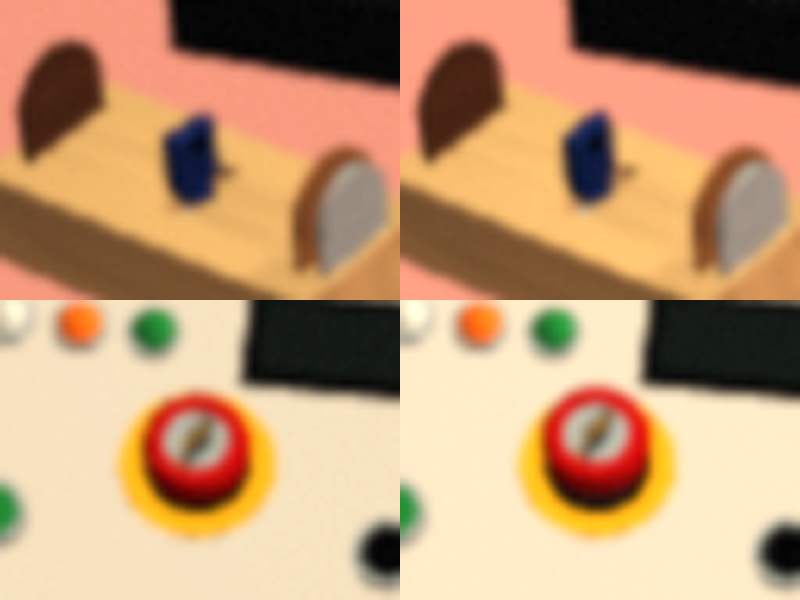

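```bash
python3 - <<'E'
from h import *
for f in("scene0","s16"):
    im=cv2.imread(f"pics/{f}.png").astype(int);D=np.load(f"pics/{f}.npy")
    m=np.zeros((480,640),bool);m[230:255,232:258]=True
    m&=(im[...,0]>im[...,2]+8)
    p=np.argwhere(m)[:,::-1]; P=world("scene",p,D[m]); 
    print(f,m.sum(),p.mean(0),p.min(0),p.max(0),P.mean(0).round(4),P.max(0).round(4),P.min(0).round(4), np.cov(p.T).round(2).tolist())
    up=p[:,1]<np.median(p[:,1]); print(p[up].mean(0),p[~up].mean(0))
E
python3 - <<'E'
import sys; sys.path.insert(0,'.')
from h import *
s=cv2.imread("pics/s16.png");a=cv2.imread("pics/scene0.png")
z=lambda im:np.clip(cv2.resize(im[228:258,230:260],(400,400),interpolation=cv2.INTER_NEAREST)*2.,0,255).astype(np.uint8)
cv2.imwrite("pics/z17.png",np.hstack([z(a),z(s)]))
E
```

```text
scene0 63 [243.19047619 240.07936508] [240 234] [246 246] [ 0.5056 -0.3072  0.083 ] [1.7062 0.2341 0.9955] [ 0.475  -0.3226  0.0473] [[2.71, 0.29], [0.29, 10.43]]
[242.89285714 237.03571429] [243.42857143 242.51428571]
s16 61 [242.91803279 239.70491803] [240 234] [245 246] [ 0.4853 -0.3169  0.0687] [ 0.4957 -0.3111  0.0844] [ 0.4735 -0.3241  0.0468] [[2.38, -0.02], [-0.02, 10.88]]
[242.86666667 236.86666667] [242.96774194 242.4516129 ]
```

View pics/z17.png

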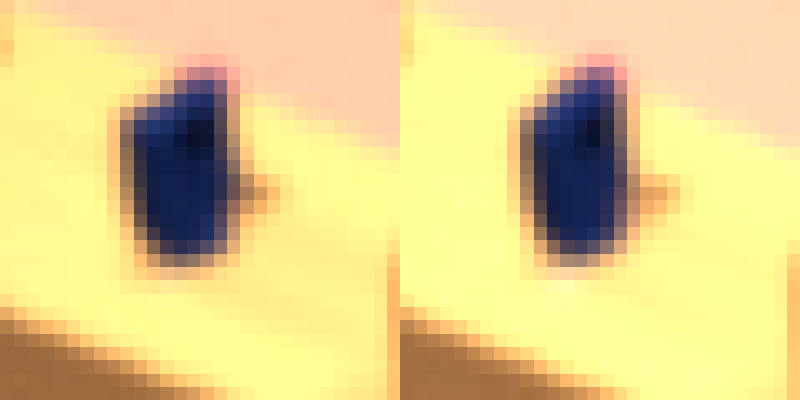

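Emit:
{"op": "apply_moves", "data": {"targets": "-20 50 0 0 50; -40 100 -10 0 50; -60 150 -20 0 50; -60 200 -30 0 50; -60 230 -40 0 50; -60 230 -40 0 50"}}

```text
clock: 42.3
position: [0.2493, -0.2856, 0.2876]
eef_rot: [[-0.022, -0.945, 0.327], [0.016, 0.327, 0.945], [-1.0, 0.026, 0.008]]
ft_force: [0.2, -1.0, 0.1]
gripper_width: 0.0499
```

Run:
```python
from h import *
S=[];T=[]
for i in range(3):
    a,d=snap("scene",f"sf{i}");S.append(a.astype(float));b,d=snap("top",f"tf{i}");T.append(b.astype(float))
S=np.mean(S,0);T=np.mean(T,0)
s0=cv2.imread("pics/scene0.png").astype(float);t0=cv2.imread("pics/top0.png").astype(float)
def prep(im,x,y,w,h): 
    g=im[y:y+h,x:x+w]; g=g[...,2]; return cv2.resize(g,None,fx=6,fy=6,interpolation=cv2.INTER_CUBIC).astype(np.float32)
for nm,A,B,reg in(("scene",s0,S,(236,231,14,17)),("top",t0,T,(401,244,13,12))):
    a=prep(A,*reg);b=prep(B,*reg);a/=a.mean();b/=b.mean()
    M=np.eye(2,3,dtype=np.float32)
    cc,M=cv2.findTransformECC(a,b,M,cv2.MOTION_EUCLIDEAN,(3,200,1e-6)); c=np.array([a.shape[1]/2,a.shape[0]/2])
    print(nm,cc,"rot deg",np.degrees(np.arctan2(M[1,0],M[0,0])),"shift px",((M@np.r_[c,1])-c)/6)
z=lambda im,x,y,w,h: np.clip(cv2.resize(im[y:y+h,x:x+w],(400,300),interpolation=cv2.INTER_CUBIC)*1.5,0,255).astype(np.uint8)
cv2.imwrite("pics/z18.png",np.vstack([np.hstack([z(t0,375,230,64,48),z(T,375,230,64,48)]),np.hstack([z(t0,215,205,64,48),z(T,215,205,64,48)])]))
print(r.get_obs()["clock"])
```

```text
scene 0.9915866536867888 rot deg -0.4978396 shift px [-0.31786513 -0.25873154]
top 0.9916740374862918 rot deg -3.2798715 shift px [0.35200104 0.45853584]
42.6
```

View pics/z18.png

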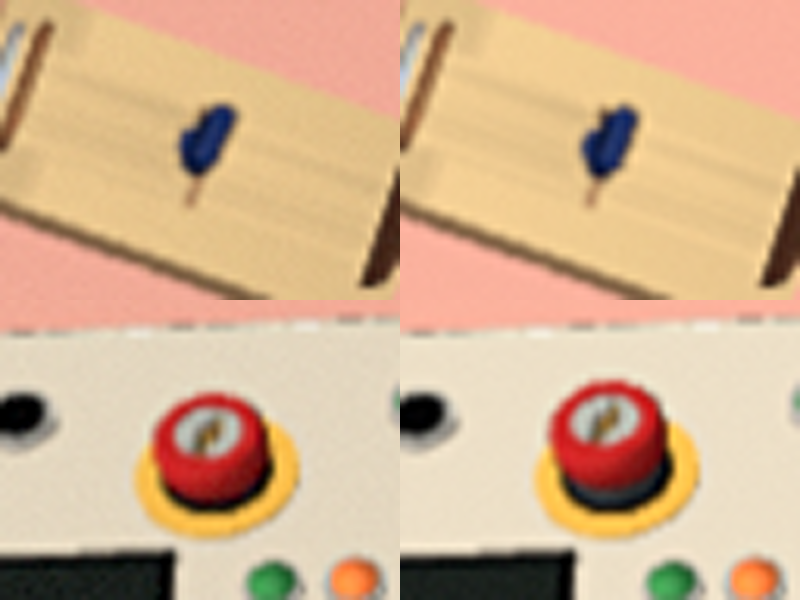

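View pics/sf2.png

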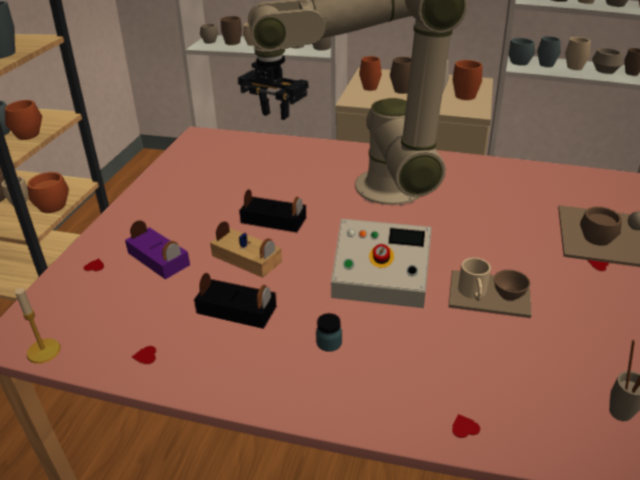

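The key hangs within about 1 mm of where it started with no visible lean. The button stands out, and nothing else has moved.

```bash
python3 -c "
from workcell import r
print(r.hand_in(), r.get_obs()['clock'])"
```

```text
the job is handed in; nothing more can be done
the job is handed in; nothing more can be done
```

I handed the job in at about 43 s of the 69 s. The key went home in the lock, released the button, came out freely and is hanging back in its rack slot. The system reported no verdict, so this rests on my own readings.

- **In the lock:** the key went in until the collar met the face at about 8 N. I turned it about 90° clockwise and let it ride out about 8 mm with the button. Then I turned it back to its entry angle and drew it out. The highest force I read was about 10 N, against the 80 N limit.
- **Last pictures, from both cameras:**
  - The button is clearly out.
  - The key is within about 1 mm of where it started, with no visible lean.
  - The mug, bowl and jar read within about 4 mm of their first readings, which is the detector's own error.
  - The gripper is clear of everything.

Things that disagreed or could count against the run:

- **Reported tool position:** the real fingertips were about 42 mm behind the reported TCP along the tool axis, by the pictures. I worked from the pictures and from contact instead.
- **Tilting the tool:** the moves offer no tilt, but the lock needed 30°. I got it, and later removed it, by repeatedly asking for poses just out of reach.
- **Joint 3 at its limit:** during those reaches joint 3 sat at its lower stop, reading about 0.187 against a stated limit of 0.19. I took that as rounding of the limit but could not confirm it.
- **Joint 1 near its limit:** joint 1 also came close to its limit, reading 2.938 of 2.94.
- **Key lean:** one rough check, from a coarse colour mask, suggested a lean of about 4°. Averaged pictures showed 0.5° of turn in the scene view and about 3° in the top view, which I read as yaw. All of these are inside the limit.

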